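# Cover the mirror well of a film scanner's housing and secure it with two turnbuttons

### The job

Close the rectangular well in the grey mirror housing: lower the black cover plate that fits it gently into the recess so that it lies flat and fully home, swinging the turnbuttons out of the way first where they are in the way. Then turn both turnbuttons so that each points straight in over the cover and holds it down. Leave the smaller cover plate, the standing lens, the loupe and the film can where they are.

Things in the scene. Friction and masses are not known exactly. Their poses are not given: they have to be found in the camera images.
- housing: Grey fixed housing on the bench: a deck 250 x 220 mm (x from -150 to +100, y from -110 to +110 in its own frame), its top 30 mm over the bench. Origin on the bench under the centre of its rectangular well. Two steel turnbuttons stand on the deck at x = 0, y = +77 mm and y = -77 mm.
- turn_left (a joint): Turnbutton at y = +77 mm of the housing, on a vertical pivot, -1.65 to 1.65 rad, positive anticlockwise from above. At 0 its nose points straight in over the well (housing's -y); at +-1.57 it lies along the well's edge. Nose: steel bar 14 mm wide, reaching 44 mm from the pivot, 2.5 to 7.5 mm over the deck. It obstructs the recess below about 1.25 rad either way.
- turn_right (a joint): The same kind of turnbutton at y = -77 mm of the housing; at 0 its nose points straight in over the well (housing's +y). Positive is anticlockwise from above.
- turn_left_fin (a point): Centre of the top of the left turnbutton's upright fin, on its pivot axis, 62.5 mm over the bench. The fin is 10 mm thick, 24 mm long along the nose's direction, 25 mm tall: pinch it across its thickness and turn. The point's y axis points away from the nose.
- turn_right_fin (a point): Centre of the top of the right turnbutton's upright fin, on its pivot axis, 62.5 mm over the bench. The fin is 10 mm thick, 24 mm long along the nose's direction, 25 mm tall: pinch it across its thickness and turn. The point's y axis points away from the nose.
- cover: The cover plate that fits: black, 84 mm (x) by 104 mm (y), 6 mm thick, 0.16 kg, lying on the bench at first. Origin at the centre of its underside. An aluminium bar grip stands on its middle: 12 mm thick (x), 34 mm long (y), from 6 to 32 mm over the underside. It may lie in the recess either way round (half turn).
- small_cover: A smaller cover plate, 60 x 80 x 6 mm, with the same grip, for another machine. Leave it. Origin at the centre of its underside.
- lens: A black lens standing upright on the bench, 52 mm across, 118 mm tall. Leave it. Origin at the centre of its foot.
- loupe: A small black loupe standing on the housing's deck, 30 mm across, 42 mm tall. Leave it. Origin at the centre of its foot.
- can: A flat round aluminium film can lying on the bench, 144 mm across, 26 mm tall. Leave it. Origin at the centre of its underside.
- well (a point): Centre of the recess in the deck, at the height of the ledge that the cover rests on: 24 mm over the bench, 6 mm below the deck's top. The recess is 92 mm along x by 112 mm along y, open inside the ledge (68 x 88 mm) down to a mirror. Axes as the housing's.
- block (a point): Centre of the top of the black lens block and barrels that stand on the deck's part towards -x: they fill x from -22 to +22 mm and y from -75 to +75 mm about this point, up to 90 mm over the bench. Axes as the housing's.
Mind the look-alikes: they are no part of the job. Leave any turquoise look-alike of the cover alone.

How it is judged:
On the way:
1. the cover lies flat and home in the recess (z of cover in the frame of housing below 0.0265 m and x of cover in the frame of housing between -0.006 and 0.006 m and y of cover in the frame of housing between -0.006 and 0.006 m and angle between cover's own z axis and vertical below 0.035 rad), for 0.2 s.
At the end, for the whole second after the job is handed in: The fitting cover lies at rest in the recess, within 6 mm of its centre, seated on the ledge to 2.5 mm and level to 2 degrees, and both turnbuttons point in over it to within 0.3 rad (17 degrees) of straight (all of step 1 and z of cover in the frame of housing above 0.022 m and linear speed of cover below 0.02 m/s and value of joint turn_left between -0.3 and 0.3 rad and value of joint turn_right between -0.3 and 0.3 rad); the robot touches nothing.
It fails at once if the cover is dropped or slammed into the recess (faster than 0.5 m/s close above its seat) (horizontal distance between cover and housing below 0.02 m and z of cover in the frame of housing below 0.045 m and linear speed of cover above 0.5 m/s).
It fails at once if the smaller cover is moved by more than 20 mm (distance of small_cover from where it was at the start of the episode above 0.02 m).
It fails at once if the lens is moved by more than 20 mm or tipped (distance of lens from where it was at the start of the episode above 0.02 m or angle between lens's own z axis and vertical above 0.5 rad).
It fails at once if the loupe is moved by more than 20 mm or tipped (distance of loupe from where it was at the start of the episode above 0.02 m or angle between loupe's own z axis and vertical above 0.5 rad).
It fails at once if the film can is moved by more than 20 mm (distance of can from where it was at the start of the episode above 0.02 m).
It also fails if it takes over 72 s, if anything falls off the work surface, if the arm or the gripper's body presses on something with over 40 N, if the wrist force passes 120 N, or if a joint passes its speed limit or range.

### The arm

A 6-joint arm with a two-finger parallel gripper is mounted at the origin on the work surface. World frame = base frame: x ahead of the robot, y to its left, z up, the work surface at z = 0. Lengths are in m, angles in rad, forces in N, time in s.
With the tool pointing down it reaches from about 0.25 to 0.725 m from the base axis. Payload 4 kg.
Tool frame: the origin (TCP) lies on the centre line of the jaws, within the pads' length; the fingertips stand 25 mm ahead of it and the grasp point (between the pads) lies 6 mm ahead of it; z points along the fingers, x is the direction in which the jaws open and shut, and the axes are right-handed (so a half turn about z gives the same grasp; the last joint's range is limited). The gripper opens to 85 mm and grips with 20 to 120 N. Pads are 22 mm wide; open, the fingers measure 114 mm over their backs; the gripper's body (76 mm by 85 mm) begins 54 mm behind the grasp point. The pads swing forward as they close: fully open they stand 13 mm farther back than shut.
Start: joints at [1.188, 0.241, 0.005, 1.335, 0, 1.571], TCP at [0.187, 0.464, 0.256] pointing down, gripper open.
Joint ranges: [-2.72, 2.72], [-1.05, 1.87], [-1.09, 1.28], [-1.99, 2.15], [-1.42, 1.44], [-3.14, 3.14]. Speed limits (rad/s): [2.79, 2.79, 3.14, 3.14, 3.14, 3.14].

### API

Orientations are given as a unit quaternion [x, y, z, w].
In Python, from workcell import bot, imaging, order gives the robot as it stands.
- The arm moves only by the tool carry_out, never from a script. Its argument "moves" is a list of rows, each a list of 5 numbers: the shift along the tool's x, y, z scaled (see below), then the turn about the tool's z scaled (see below), then the opening, from -1 (shut) to 1 (fully open). In form: [[tx, ty, tz, roll, hand], ...]. A call has 1 to 20 rows; each row is the pose to reach, as a shift and turn from the pose commanded when the call began, along the tool's axes at that moment; what a row does not reach only later rows make up. The controller multiplies each number of a shift by 0.1 m and each number of a turn by 90 degrees. A row lasts 1/10 s, in which the tool goes at most 50 mm and 8.59 degrees, less where a joint would pass 70% of its speed; a pose out of reach is approached as far as the arm can. A call with a number of a shift or a turn outside -1 to 1 is refused whole. A call with a gripper value outside its range is refused whole. The fingers move at their own pace and stop on an object; the grip force is fixed at half the most. Time passes only in rows, so rows that repeat a pose let the fingers close. It gives the time, the measured TCP pose, the force and the opening at its end, in the units of the state.
- bot.get_obs(): the state, without advancing time (a new reading comes with each control period).
- imaging.camera(name): name is "scene" or "top"; returns the picture (480x640x3 uint8, red, green, blue); there is no depth.
- imaging.camera_model(name): a dict with "fovy" (degrees; the focal length in pixels is half the picture's height over the tangent of half this angle, whatever the lens; pixels are square), "cx", "cy" (the principal point, pixels), "eye" and "rotation" of the camera in the world. Camera axes: x right, y up, looking along -z (the intrinsics and any distortion apply to the point x, -y, -z); pixel columns grow to the right and rows downward; lengths in m; the calibration is good to about 2 mm. A picture is of the moment at which its call begins. camera_model takes no time and is no camera call.
- order.job_done(): hands the job in, once; it reports no verdict.
The state is a dict: "clock": time; "joint_pos": joint angles; "joint_vel": joint speeds; "tau": joint torques, N m; "eef_pos": TCP position; "tool_rot": TCP orientation; "ft_force": force on the tool from outside, world axes, zero at the start; "ft_torque": the same for the moment, N m; "grip_width": finger opening in m.
Only numpy, scipy, OpenCV 4.12 (cv2) and the standard library are available. Lean on these libraries where they do the work, as an engineer would, in place of code of your own. Each camera call takes 0.05 s, during which the arm holds its last target.

## Working session

There is one attempt and no reset: what is moved stays moved. The work goes in short steps, Python scripts to look and compute and a tool call to move; the robot and the scene stay as the last step left them, time stands still between calls to the robot, and variables do not carry over. Pictures are saved under pics/ and viewed, and the job is handed in when it is done.

Besides the shell and the picture viewer there is one more tool, called after "Call:" as name([rows], argument=value, ...), one row to a line, values as JSON. carry_out: Moves the arm, as the interface text tells. Its arguments: {"type":"object","properties":{"moves":{"type":"array","items":{"type":"array","items":{"type":"number","minimum":-1,"maximum":1}}}},"required":["moves"]}

```bash
mkdir -p pics
python3 - <<'E'
from workcell import bot, imaging, order
import cv2
for n in ("scene","top"):
    im=imaging.camera(n); cv2.imwrite(f"pics/{n}0.png",im[:,:,::-1]); print(imaging.camera_model(n))
print(bot.get_obs())
E
```

```text
{'fovy': 44.174326572275525, 'cx': 322.5288047833462, 'cy': 235.84651441262648, 'eye': array([ 1.79829167, -0.24733602,  0.92040057]), 'rotation': array([0.36326667, 0.28353727, 0.56218483, 0.68672568])}
{'fovy': 49.22055339774747, 'cx': 319.8154966732062, 'cy': 238.8346473445917, 'eye': array([ 0.44300906, -0.0044923 ,  1.25225139]), 'rotation': array([-0.06036579,  0.0477079 ,  0.71486267, -0.69501891])}
{'clock': 0.1, 'joint_pos': array([1.18799270e+00, 2.41358940e-01, 3.84205570e-03, 1.33522763e+00,
       4.40484144e-06, 1.57078545e+00]), 'joint_vel': array([ 1.65795262e-03, -3.20330738e-03,  3.08271350e-03, -2.52397617e-04,
        2.77333969e-05,  2.75556990e-04]), 'tau': array([ 2.03371301e-04, -3.73138440e+01,  2.53010041e+01,  1.08231290e-02,
        1.91621422e-05,  1.14343922e-05]), 'eef_pos': array([0.18655971, 0.46331313, 0.25548487]), 'tool_rot': array([ 8.28707198e-01,  5.59681544e-01, -8.08477830e-04,  5.43348851e-04]), 'ft_force': array([ 0.96572365, -0.14725305, -0.07195133]), 'ft_torque': array([-0.01909028, -0.01927637, -0.01690641]), 'grip_width': 0.0856053956342541}
```

View pics/scene0.png

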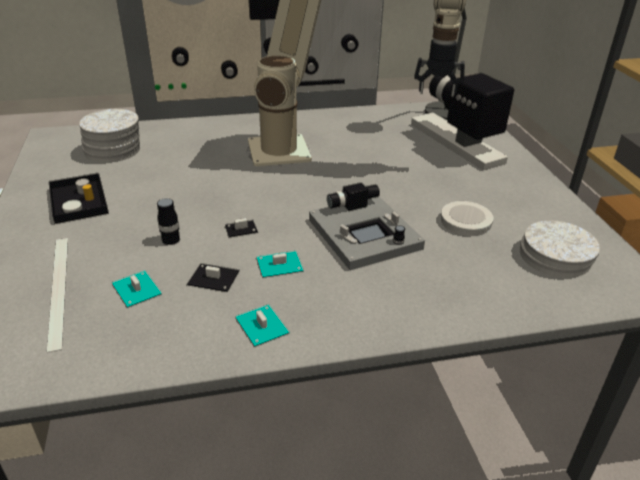

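View pics/top0.png

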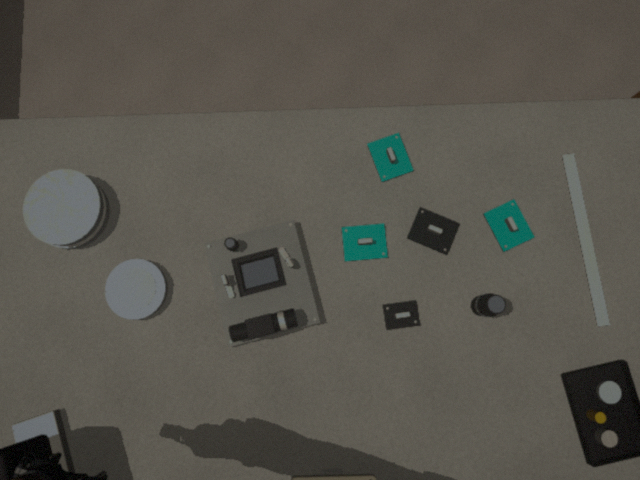

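```bash
cat > h.py <<'E'
import numpy as np, cv2
from scipy.spatial.transform import Rotation as R
from workcell import bot, imaging, order
def cm(n):
    m=imaging.camera_model(n); f=240/np.tan(np.radians(m['fovy'])/2)
    return m,f,R.from_quat(m['rotation']).as_matrix()
def p2w(n,uv,z):
    m,f,Rm=cm(n); uv=np.atleast_2d(np.asarray(uv,float))
    d=np.c_[(uv[:,0]-m['cx'])/f,-(uv[:,1]-m['cy'])/f,-np.ones(len(uv))]@Rm.T
    t=(z-m['eye'][2])/d[:,2]
    return m['eye']+d*t[:,None]
def w2p(n,P):
    m,f,Rm=cm(n); c=(np.atleast_2d(P)-m['eye'])@Rm
    return np.c_[m['cx']+f*c[:,0]/-c[:,2], m['cy']-f*c[:,1]/-c[:,2]]
E
python3 - <<'E'
from h import *
t=cv2.imread('pics/top0.png'); s=cv2.imread('pics/scene0.png')
def crop(im,x,y,w,h,k,n): cv2.imwrite(f'pics/{n}.png',cv2.convertScaleAbs(cv2.resize(im[y:y+h,x:x+w],None,fx=k,fy=k,interpolation=cv2.INTER_CUBIC),alpha=1.6,beta=20))
crop(t,200,210,133,145,4,'c1'); crop(t,370,195,110,145,4,'c2'); crop(s,300,175,130,95,6,'c3')
print(p2w('top',[[433,230]],0.006),p2w('scene',[[213,277]],0.006),p2w('top',[[260,273]],0.03))
E
```

```text
[[ 0.64888766 -0.25715379  0.006     ]] [[ 0.65213482 -0.25920293  0.006     ]] [[0.55499912 0.15717339 0.03      ]]
```

View pics/c1.png

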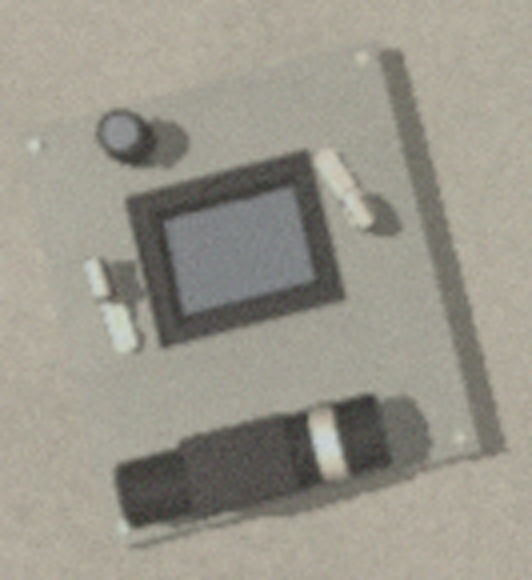

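View pics/c2.png

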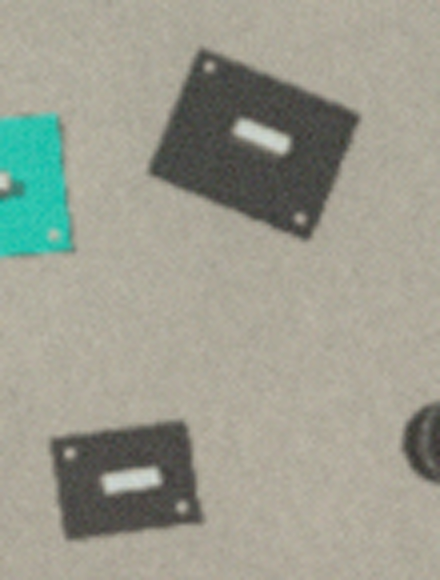

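View pics/c3.png

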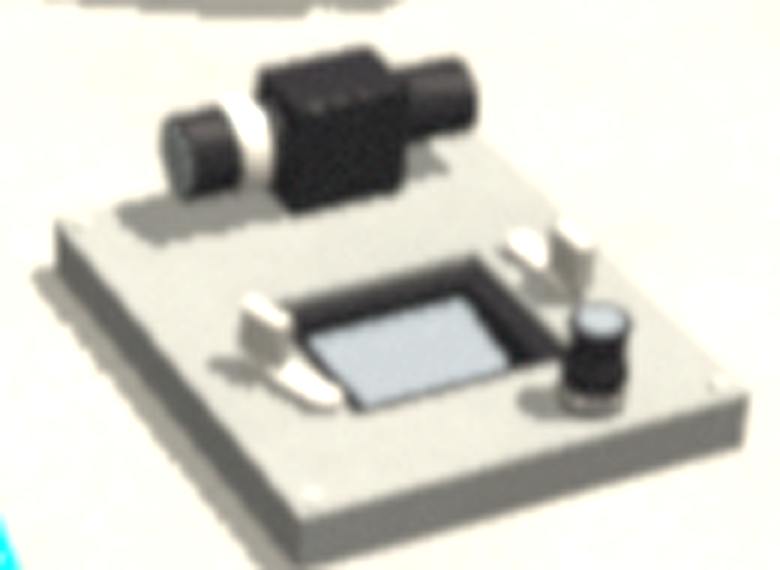

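Run:
```python
from h import *
t=cv2.imread('pics/top0.png'); g=cv2.cvtColor(t,cv2.COLOR_BGR2GRAY); hsv=cv2.cvtColor(t,cv2.COLOR_BGR2HSV)
print(g[255,262],g[275,238],g[300,250],g[230,425],g[230,210], g[286,230],g[258,288])
def quad(mask,seed,z,close=0):
    if close: mask=cv2.morphologyEx(mask,cv2.MORPH_CLOSE,np.ones((close,close),np.uint8))
    cs,_=cv2.findContours(mask,cv2.RETR_EXTERNAL,cv2.CHAIN_APPROX_NONE)
    for c in cs:
        if cv2.pointPolygonTest(c,seed,False)>=0 and cv2.contourArea(c)>200:
            w=p2w('top',c[:,0,:],z)[:,:2]
            (cx,cy),(a,b),ang=cv2.minAreaRect((w*1000).astype(np.float32))
            bx=cv2.boxPoints(((cx,cy),(a,b),ang))
            print(seed,'c',cx,cy,'size',a,b,'ang',ang, bx.round(1).tolist())
            M=cv2.moments(c); print('  centroid',p2w('top',[[M['m10']/M['m00'],M['m01']/M['m00']]],z))
dark=(g<60).astype(np.uint8)*255
quad(dark,(430.,220.),0.006,5); quad(dark,(402.,307.),0.006,5)
well=cv2.medianBlur(((g<75)).astype(np.uint8)*255,3)
quad(well,(240.,270.),0.03)
cv2.imwrite('pics/m.png',cv2.resize(np.hstack([dark[200:350,200:340],well[200:350,200:340]]),None,fx=2.5,fy=2.5))
```

```text
40 38 86 34 94 96 103
(430.0, 220.0) c 647.397216796875 -257.1954650878906 size 104.30638885498047 83.94158172607422 ang 64.91585540771484 [[587.2999877929688, -286.6000061035156], [663.2999877929688, -322.20001220703125], [707.5, -227.8000030517578], [631.5, -192.1999969482422]]
  centroid [[ 0.64730449 -0.25723037  0.006     ]]
(402.0, 307.0) c 449.921142578125 -170.9103240966797 size 58.83989715576172 80.4511947631836 ang 6.147763252258301 [[416.3999938964844, -134.10000610351562], [425.0, -214.10000610351562], [483.5, -207.8000030517578], [474.8999938964844, -127.80000305175781]]
  centroid [[ 0.44966155 -0.1707176   0.006     ]]
(240.0, 270.0) c 555.9270629882812 171.50416564941406 size 94.38426971435547 135.3039093017578 ang 13.067058563232422 [[494.70001220703125, 226.6999969482422], [525.2999877929688, 94.9000015258789], [617.2000122070312, 116.30000305175781], [586.5999755859375, 248.10000610351562]]
  centroid [[0.5571335  0.16437385 0.03      ]]
```

View pics/m.png

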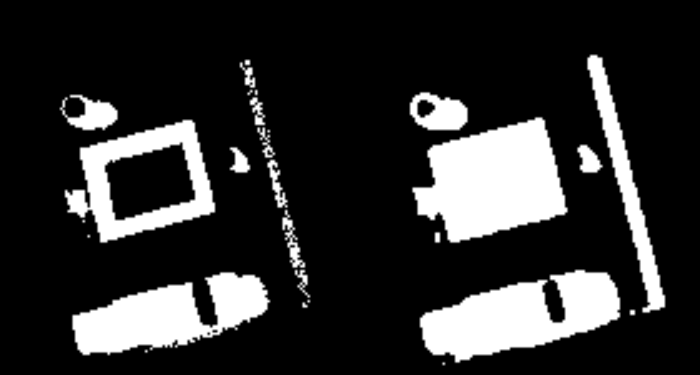

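```bash
python3 - <<'E'
from h import *
t=cv2.imread('pics/top0.png'); g=cv2.cvtColor(t,cv2.COLOR_BGR2GRAY)
well=cv2.medianBlur((g<75).astype(np.uint8)*255,3)
well=cv2.morphologyEx(well,cv2.MORPH_OPEN,np.ones((21,21),np.uint8))
cs,_=cv2.findContours(well,cv2.RETR_EXTERNAL,cv2.CHAIN_APPROX_NONE)
for c in cs:
    if cv2.pointPolygonTest(c,(260.,273.),False)>=0:
        w=p2w('top',c[:,0,:],.03)[:,:2]; r=cv2.minAreaRect((w*1000).astype(np.float32)); print(r)
        M=cv2.moments(c); C=p2w('top',[[M['m10']/M['m00'],M['m01']/M['m00']]],.03)[0]; print('centroid',C)
C=np.array(r[0])/1000; yaw=np.radians(r[2] if r[2]<45 else r[2]-90)
X=np.array([np.cos(yaw),np.sin(yaw)]); Y=np.array([-X[1],X[0]])
H=lambda P:np.c_[(P[:,:2]-C)@X,(P[:,:2]-C)@Y].round(4)
pts=np.array([[100,280],[97,265],[122,345],[357,208],[365,222],[328,158],[123,132]])/4-.375+np.array([200,210])
# bright mask of buttons
b=cv2.resize(g[200:350,200:340],None,fx=5,fy=5,interpolation=cv2.INTER_CUBIC)
cv2.imwrite('pics/b.png',cv2.convertScaleAbs(b,alpha=1.5))
print('fin z',H(p2w('top',pts[:6],.0625)).tolist()); print('nose z',H(p2w('top',pts[:6],.0375)).tolist()); print('loupe top',H(p2w('top',pts[6:],.072)))
print('deck holes',H(p2w('top',np.array([[35,145],[363,57],[460,437],[123,528]])/4-.375+np.array([200,210]),.03)).tolist())
def Wd(x,y,z): return [*(C+x*X+y*Y),z]
for n in('top','scene'):
  im=cv2.imread(f'pics/{n}0.png')
  x0,y0=(200,210) if n=='top' else (300,175)
  im=cv2.resize(im[y0:y0+140,x0:x0+140],None,fx=4,fy=4,interpolation=cv2.INTER_CUBIC); im=cv2.convertScaleAbs(im,alpha=1.5)
  for p in [(-46,-56,30),(46,-56,30),(46,56,30),(-46,56,30),(0,77,62.5),(0,77,30),(0,-77,62.5),(0,-77,30),(-150,-110,30),(100,-110,30),(100,110,30)]:
    u=(w2p(n,Wd(*(np.array(p)/1000)))[0]-[x0,y0]+.375)*4
    cv2.circle(im,tuple(u.round().astype(int).tolist()),4,(0,0,255),1)
  cv2.imwrite(f'pics/o_{n}.png',im)
E
python3 -c "
import cv2,numpy as np
cv2.imwrite('pics/o.png',cv2.resize(np.hstack([cv2.imread('pics/o_top.png'),cv2.imread('pics/o_scene.png')]),(800,400)))"
```

```text
((558.9144287109375, 163.27760314941406), (110.87291717529297, 91.866455078125), 89.12177276611328)
centroid [0.55833656 0.1625306  0.03      ]
fin z [[-0.0208, 0.0702], [-0.0122, 0.0721], [-0.0578, 0.0571], [0.0184, -0.0765], [0.0104, -0.081], [0.0475, -0.0599]]
nose z [[-0.0189, 0.0753], [-0.0101, 0.0771], [-0.0567, 0.0618], [0.0212, -0.0745], [0.013, -0.0792], [0.0509, -0.0576]]
loupe top [[0.0628 0.0565]]
deck holes [[0.0621, 0.1167], [0.1121, -0.0777], [-0.1115, -0.1331], [-0.161, 0.0611]]
```

View pics/o.png

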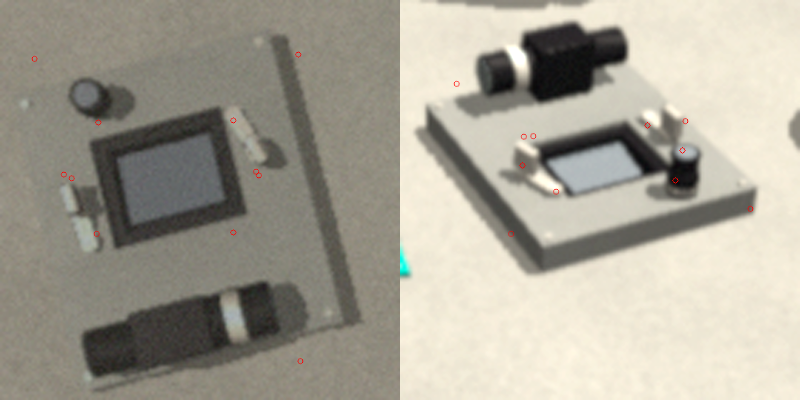

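View pics/o_top.png

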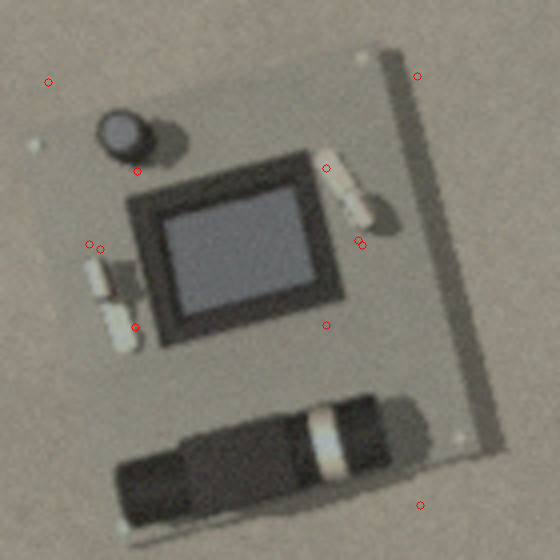

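```bash
cat > fit.py <<'E'
from h import *
def edgefit(mask,n,z,C,yaw,hx,hy,tol=6):
    cs,_=cv2.findContours(mask,cv2.RETR_LIST,cv2.CHAIN_APPROX_NONE)
    w=p2w(n,np.vstack([c[:,0,:] for c in cs]),z)[:,:2]*1000
    for it in range(4):
        X=np.array([np.cos(yaw),np.sin(yaw)]);Y=np.array([-X[1],X[0]])
        L=np.c_[(w-C)@X,(w-C)@Y]; res=[]
        for ax,h,o in((0,hx,hy),(0,-hx,hy),(1,hy,hx),(1,-hy,hx)):
            k=(abs(L[:,ax]-h)<tol)&(abs(L[:,1-ax])<o*.8)
            vx,vy,px,py=cv2.fitLine(L[k].astype(np.float32),cv2.DIST_HUBER,0,.01,.01).ravel()
            v=np.array([vx,vy]); v*=np.sign(v[1-ax]); 
            off=[px,py][ax]-[px,py][1-ax]*v[ax]/v[1-ax]
            res.append((off,np.arctan2(v[1],v[0])-(0 if ax else np.pi/2),k.sum()))
        C=C+X*(res[0][0]+res[1][0])/2+Y*(res[2][0]+res[3][0])/2
        yaw+=np.mean([r[1] for r in res])
    print('C',C,'yaw',np.degrees(yaw),'size',res[0][0]-res[1][0],res[2][0]-res[3][0],'edge ang',[round(float(np.degrees(r[1])),2) for r in res],[int(r[2]) for r in res])
    return C,yaw
def overlay(im,n,C,yaw,pts,win,k,out):
    X=np.array([np.cos(yaw),np.sin(yaw)]);Y=np.array([-X[1],X[0]]); x0,y0,w,h=win
    im=cv2.convertScaleAbs(cv2.resize(im[y0:y0+h,x0:x0+w],None,fx=k,fy=k,interpolation=cv2.INTER_CUBIC),alpha=1.5)
    for p in pts:
        q=np.array([*(C+p[0]*X+p[1]*Y),p[2]])/1000
        u=(w2p(n,q)[0]-[x0,y0]+.375)*k
        cv2.circle(im,tuple(u.round().astype(int).tolist()),4,(0,0,255),1)
    cv2.imwrite(out,im)
E
python3 - <<'E'
from fit import *
t=cv2.imread('pics/top0.png'); g=cv2.cvtColor(t,cv2.COLOR_BGR2GRAY)
C,y=edgefit((g<65).astype(np.uint8)*255,'top',.03,np.array([557.,163.]),np.radians(13.1),46,56)
edgefit((g<62).astype(np.uint8)*255,'top',.006,np.array([647.4,-257.2]),np.radians(-25.1),42,52)
P=[(-46,-56,30),(46,-56,30),(46,56,30),(-46,56,30),(0,77,62.5),(0,-77,62.5),(-150,-110,30),(100,-110,30),(100,110,30),(0,77,37.5),(0,-77,37.5)]
overlay(t,'top',C,y,P,(200,210,135,140),4,'pics/p1.png')
overlay(cv2.imread('pics/scene0.png'),'scene',C,y,P,(300,175,130,95),6,'pics/p2.png')
s=cv2.imread('pics/scene0.png')
E
```

```text
C [558.33504129 161.51433134] yaw 13.24858547516532 size 89.7112 110.20815 edge ang [0.07, 0.04, -0.07, -0.04] [36, 37, 39, 30]
C [ 647.6061249  -257.32522057] yaw -25.037912062995332 size 81.86406 102.334915 edge ang [0.08, 0.27, -0.36, 0.02] [33, 32, 26, 25]
```

View pics/p1.png

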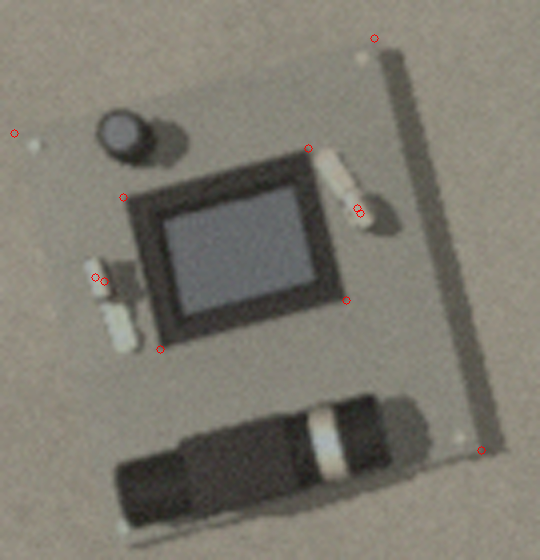

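View pics/p2.png

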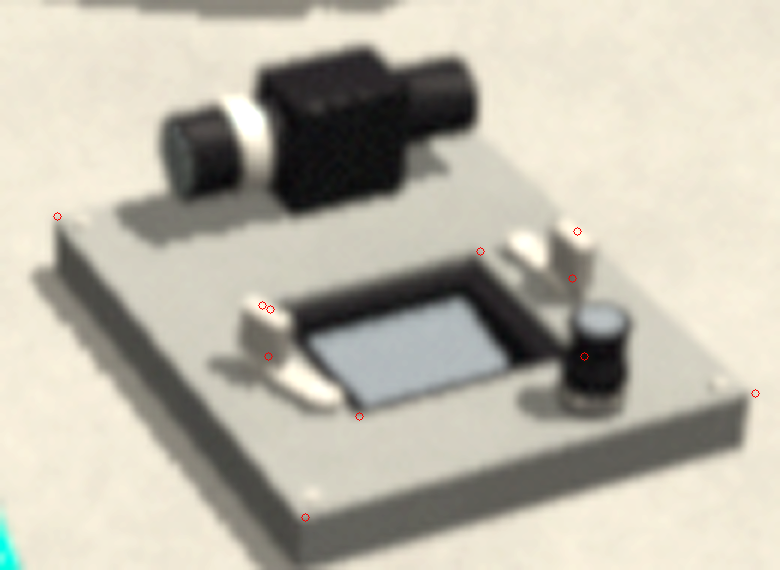

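Run:
```python
from fit import *
C=np.array([558.3,161.5]);y=np.radians(13.25)
X=np.array([np.cos(y),np.sin(y)]);Y=np.array([-X[1],X[0]])
def L(n,u,k,o,z):
    w=p2w(n,np.array(u)/k-.375+np.array(o),z)[:,:2]*1000-C; return np.c_[w@X,w@Y].round(1).tolist()
print('left tip, right tip top', L('top',[[125,347],[325,153]],4,(200,210),.0375))
print('left tip, right tip scene', L('scene',[[512,240],[338,403]],6,(300,175),.0375))
print('fin tops top (L a,b; R a,b)', L('top',[[93,262],[103,294],[349,198],[368,224]],4,(200,210),.0625))
print('fin top scene', L('scene',[[560,223],[592,245],[247,300],[288,320]],6,(300,175),.0625))
print('loupe',L('top',[[123,132]],4,(200,210),.072))
print('block corners',L('top',[[117,465],[378,395],[388,468]],4,(200,210),.06))
print('L fin',C+77*Y,'R fin',C-77*Y)
```

```text
left tip, right tip top [[-40.4, 74.0], [39.6, -65.7]]
left tip, right tip scene [[-38.1, 67.7], [43.1, -65.2]]
fin tops top (L a,b; R a,b) [[9.0, 76.3], [-10.2, 74.9], [7.0, -74.1], [-10.3, -80.9]]
fin top scene [[-9.0, 73.3], [12.3, 77.1], [-10.1, -83.0], [10.7, -73.8]]
loupe [[75.7, 41.0]]
block corners [[-105.7, 89.7], [-105.4, -62.3], [-146.2, -57.7]]
L fin [540.6515699 236.4502029] R fin [575.9484301  86.5497971]
```

```bash
cat > d.py <<'E'
import sys
from h import *
def st():
    o=bot.get_obs(); q=R.from_quat(o['tool_rot']).as_matrix()
    return o,q
# usage d.py x y z yawdeg : moves numbers to go there
o,q=st(); x=list(map(float,sys.argv[1:5]))
yaw=np.degrees(np.arctan2(q[1,0],q[0,0])); d=q.T@(np.array(x[:3])-o['eef_pos'])/0.1
dy=(x[3]-yaw+180)%360-180
print('t',o['clock'],'pos',o['eef_pos'].round(4),'yaw',round(yaw,2),'tilt',round(float(np.degrees(np.arccos(-q[2,2]))),2),'f',o['ft_force'].round(1),'w',round(o['grip_width'],4),'q',o['joint_pos'].round(2))
print('shift',d.round(3),'roll',round(-dy/90,3))
E
python3 d.py 0.5759 0.0865 0.2 124
```

```text
t 0.1 pos [0.1866 0.4633 0.2555] yaw 68.07 tilt 0.11 f [ 1.  -0.1 -0.1] w 0.0856 q [1.19 0.24 0.   1.34 0.   1.57]
shift [-2.04   5.019  0.559] roll -0.621
```

Call:
carry_out([
  [-0.4, 1, 0, -0.25, 0],
  [-0.4, 1, 0, -0.25, 0],
  [-0.4, 1, 0, -0.25, 0],
  [-0.4, 1, 0, -0.25, 0],
])

```text
clock: 0.5
eef_pos: [0.2659, 0.3875, 0.256]
tool_rot: [0.705, 0.709, -0.001, 0.0]
ft_force: [-1.1, 0.4, -0.1]
grip_width: 0.0428
```

```bash
python3 d.py 0.5759 0.0865 0.2 124
```

```text
t 0.5 pos [0.2659 0.3875 0.256 ] yaw 90.39 tilt 0.08 f [-1.1  0.4 -0.1] w 0.0428 q [ 0.97  0.18 -0.07  1.32 -0.    0.96]
shift [-3.03   3.08   0.563] roll -0.373
```

Call:
carry_out([
  [-1, 1, 0, 0, 0],
  [-1, 1, 0, 0, 0],
  [-1, 1, 0, 0, 0],
  [-1, 1, 0, 0, 0],
])

```text
clock: 0.9
eef_pos: [0.3679, 0.288, 0.256]
tool_rot: [0.706, 0.708, -0.0, 0.001]
ft_force: [-0.6, 1.1, -0.8]
grip_width: 0.0429
```

Call:
carry_out([
  [-1, 1, 0, 0, 0],
  [-1, 1, 0, 0, 0],
  [-1, 1, 0, 0, 0],
  [-1, 1, 0, 0, 0],
])

```text
clock: 1.3
eef_pos: [0.469, 0.1895, 0.2557]
tool_rot: [0.706, 0.708, -0.0, 0.0]
ft_force: [0.1, -0.2, -0.3]
grip_width: 0.0424
```

Call:
carry_out([
  [-1, 1, 0, -0.37, 0],
  [-1, 1, 0.5, -0.37, 0],
  [-1, 1, 0.5, -0.37, 0],
  [-1, 1, 0.5, -0.37, 0],
  [-1, 1, 0.5, -0.37, 0],
  [-1, 1, 0.5, -0.37, 0],
])

```text
clock: 1.9
eef_pos: [0.5669, 0.0939, 0.2062]
tool_rot: [0.471, 0.882, 0.0, -0.001]
ft_force: [-0.3, -0.2, 0.1]
grip_width: 0.0429
```

```bash
python3 d.py 0.5759 0.0865 0.12 124
```

```text
t 1.9 pos [0.5669 0.0939 0.2062] yaw 123.74 tilt 0.07 f [-0.3 -0.2  0.1] w 0.0429 q [ 0.16  0.41  0.12  1.28  0.   -0.43]
shift [-0.112  0.034  0.862] roll -0.003
```

Call:
carry_out([
  [-0.1, 0.03, 0.4, 0, 0],
  [-0.11, 0.03, 0.8, 0, 0],
  [-0.11, 0.03, 1, 0, 0],
  [-0.11, 0.03, 1, 0, 0],
  [-0.11, 0.03, 1, 0, 0],
])

```text
clock: 2.4
eef_pos: [0.5762, 0.0864, 0.1076]
tool_rot: [0.47, 0.883, 0.0, 0.0]
ft_force: [0.5, -0.1, 0.4]
grip_width: 0.0428
```

```bash
cat > v.py <<'E'
import sys
from h import *
n,x,y,w,h,k,out=sys.argv[1:8]; x,y,w,h=map(int,(x,y,w,h)); im=imaging.camera(n)[:,:,::-1].copy()
cv2.imwrite('pics/raw_'+out,im); cv2.imwrite('pics/'+out,cv2.convertScaleAbs(cv2.resize(im[y:y+h,x:x+w],None,fx=float(k),fy=float(k),interpolation=cv2.INTER_CUBIC),alpha=1.5))
E
python3 v.py scene 300 140 130 130 5 s1.png; python3 d.py 0.5759 0.0865 0.066 124
```

```text
t 2.45 pos [0.5771 0.0862 0.1085] yaw 123.9 tilt 0.2 f [ 0.6 -0.4  0.6] w 0.0432 q [ 0.15  0.5  -0.01  1.06  0.   -0.44]
shift [ 0.009 -0.01   0.425] roll -0.001
```

View pics/s1.png

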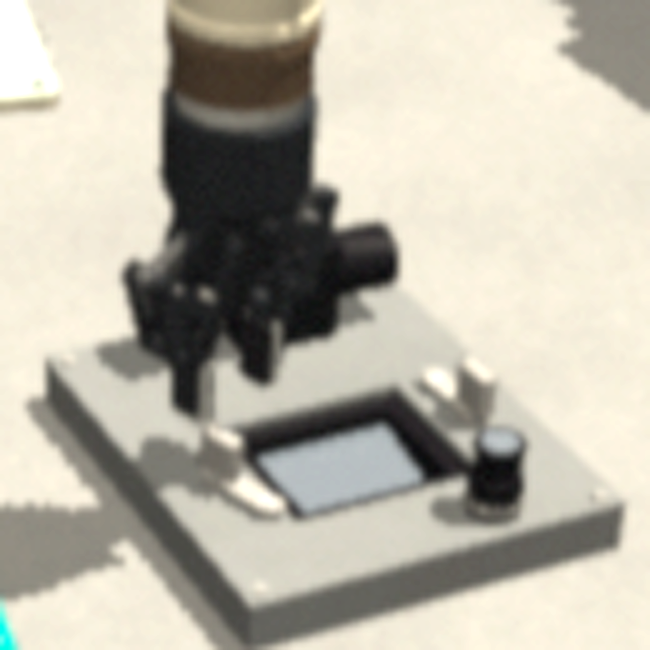

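Call:
carry_out([
  [0, 0, 0.2, 0, 0],
  [0.01, -0.01, 0.41, 0, 0],
  [0.01, -0.01, 0.41, 0, 0],
  [0.01, -0.01, 0.41, 0, -0.5],
  [0.01, -0.01, 0.41, 0, -1],
  [0.01, -0.01, 0.41, 0, -1],
  [0.01, -0.01, 0.41, 0, -1],
  [0.01, -0.01, 0.41, 0, -1],
  [0.01, -0.01, 0.41, 0, -1],
])

```text
clock: 3.35
eef_pos: [0.5759, 0.086, 0.0677]
tool_rot: [0.47, 0.882, 0.002, 0.001]
ft_force: [-2.4, 1.7, 6.3]
grip_width: 0.0087
```

```bash
python3 d.py 0.5759 0.0865 0.066 103.5
```

```text
t 3.35 pos [0.5759 0.086  0.0677] yaw 123.88 tilt 0.21 f [-2.4  1.7  6.3] w 0.0087 q [ 0.15  0.54 -0.06  0.96  0.   -0.44]
shift [0.005 0.003 0.017] roll 0.226
```

Call:
carry_out([
  [0, 0, 0, 0.06, -1],
  [0, 0, 0, 0.12, -1],
  [0, 0, 0, 0.18, -1],
  [0, 0, 0, 0.23, -1],
  [0, 0, 0, 0.23, -1],
  [0, 0, 0, 0.23, -1],
])

```text
clock: 3.95
eef_pos: [0.5759, 0.0857, 0.0676]
tool_rot: [0.621, 0.784, 0.002, 0.001]
ft_force: [-2.9, 0.3, 6.6]
grip_width: 0.0086
```

Call:
carry_out([
  [0, 0, 0, 0, 0],
  [0, 0, 0, 0, 0],
  [0, 0, 0, 0, 0],
  [0, 0, -0.5, 0, 0],
  [0, 0, -1, 0, 0],
  [0, 0, -1, 0, 0],
  [0, 0, -1, 0, 0],
])

```text
clock: 4.65
eef_pos: [0.576, 0.0852, 0.1671]
tool_rot: [0.621, 0.783, 0.001, 0.001]
ft_force: [-0.7, -0.5, -1.0]
grip_width: 0.0425
```

```bash
python3 v.py scene 300 140 130 130 5 s2.png; python3 d.py 0.6475 -0.2573 0.166 154.9
```

```text
t 4.7 pos [0.5746 0.085  0.1652] yaw 103.16 tilt 0.01 f [-0.8  0.  -0. ] w 0.0428 q [ 0.15  0.45  0.07  1.19 -0.   -0.08]
shift [-3.499 -0.07  -0.008] roll -0.575
```

View pics/s2.png

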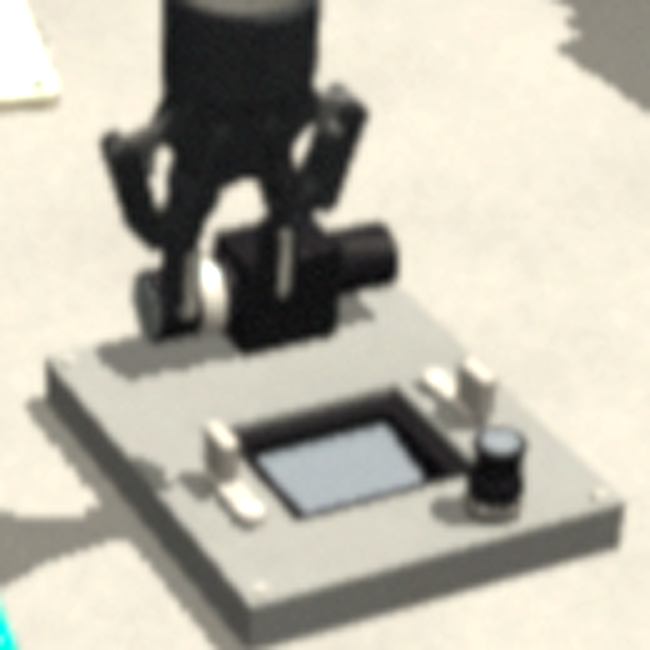

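Call:
carry_out([
  [-1, 0, 0, 0, 0],
  [-1, 0, 0, -0.2, 0],
  [-1, 0, 0, -0.4, 0],
  [-1, 0, 0, -0.57, 0],
  [-1, 0, 0, -0.57, 0],
  [-1, 0, 0, -0.57, 0],
  [-1, 0, 0, -0.57, 0],
])

```text
clock: 5.4
eef_pos: [0.596, -0.0124, 0.1625]
tool_rot: [0.22, 0.976, -0.001, -0.002]
ft_force: [0.4, -1.0, -0.5]
grip_width: 0.0425
```

```bash
python3 d.py 0.6475 -0.2573 0.166 154.9
```

```text
t 5.4 pos [ 0.596  -0.0124  0.1625] yaw 154.6 tilt 0.29 f [ 0.4 -1.  -0.5] w 0.0425 q [-0.02  0.49  0.11  1.2  -0.   -1.15]
shift [-1.516 -1.991 -0.037] roll -0.003
```

Call:
carry_out([
  [-0.76, -1, 0, 0, 0],
  [-0.76, -1, 0, 0, 0],
  [-0.76, -1, 0, 0, 0],
  [-0.76, -1, 0, 0, 0],
])

```text
clock: 5.8
eef_pos: [0.6215, -0.1391, 0.1623]
tool_rot: [0.225, 0.974, -0.001, -0.002]
ft_force: [-0.3, 0.5, -0.7]
grip_width: 0.0426
```

Call:
carry_out([
  [-0.76, -1, 0, 0, 0],
  [-0.76, -1, 0, 0, 0],
  [-0.76, -1, 0, 0, 0],
  [-0.76, -1, 0, 0, 0],
  [-0.76, -1, 0, 0, 0],
])

```text
clock: 6.3
eef_pos: [0.6466, -0.2577, 0.1629]
tool_rot: [0.223, 0.975, 0.001, -0.002]
ft_force: [-0.0, 0.1, 0.9]
grip_width: 0.0429
```

```bash
python3 d.py 0.6475 -0.2573 0.07 154.9;  python3 v.py scene 140 180 150 130 5 s3.png
```

```text
t 6.3 pos [ 0.6466 -0.2577  0.1629] yaw 154.24 tilt 0.25 f [-0.   0.1  0.9] w 0.0429 q [-0.38  0.69  0.47  1.35  0.   -1.5 ]
shift [-0.01   0.007  0.929] roll -0.007
```

View pics/s3.png

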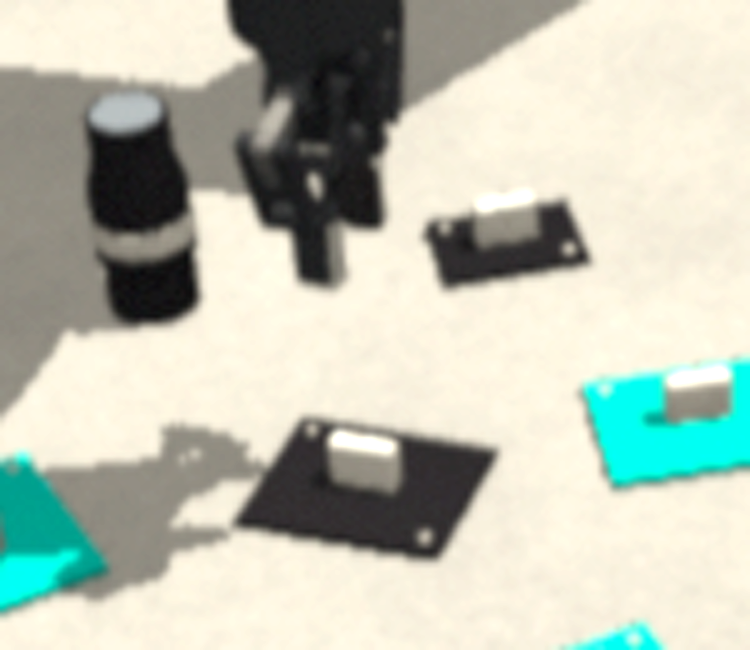

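Call:
carry_out([
  [-0.01, 0.01, 0.4, 0, 0],
  [-0.01, 0.01, 0.8, -0.01, 0],
  [-0.01, 0.01, 0.9, -0.01, 0],
  [-0.01, 0.01, 0.9, -0.01, 0],
  [-0.01, 0.01, 0.9, -0.01, 0],
])

```text
clock: 6.85
eef_pos: [0.65, -0.2573, 0.0771]
tool_rot: [0.215, 0.977, -0.0, 0.001]
ft_force: [-0.5, 0.3, 0.4]
grip_width: 0.0425
```

```bash
python3 d.py 0.6475 -0.2573 0.036 154.9;  python3 v.py scene 140 180 150 130 5 s4.png
```

```text
t 6.85 pos [ 0.65   -0.2573  0.0771] yaw 155.22 tilt 0.12 f [-0.5  0.3  0.4] w 0.0425 q [-0.38  0.75  0.34  1.17  0.   -1.52]
shift [ 0.024 -0.01   0.411] roll 0.004
```

View pics/s4.png

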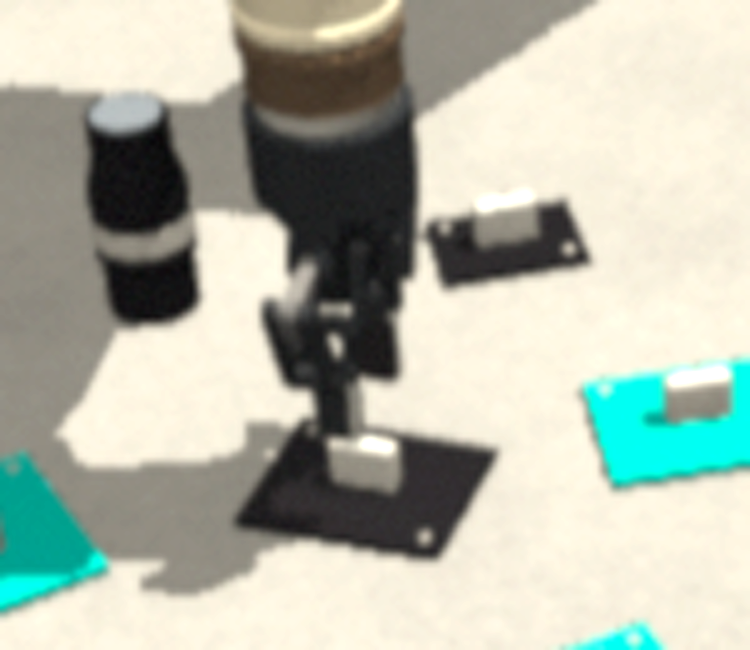

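Run:
```python
from h import *
for s in (-1,1):
    for z in(.052,.08,.012):
        P=[.650-s*.9*.023,-.2573+s*.42*.023,z]; print(s,z,(w2p('scene',P)-[140,180])*5)
print((w2p('scene',[.6475,-.2573,.032])-[140,180])*5)
```

```text
-1 0.052 [[342.18084905 435.57150069]]
-1 0.08 [[336.66183568 388.31919696]]
-1 0.012 [[349.84775464 501.21347819]]
1 0.052 [[378.03812464 379.04584115]]
1 0.08 [[373.06927655 332.36887914]]
1 0.012 [[384.94566216 443.93469681]]
[[363.70370159 436.68398112]]
```

Run:
```python
from h import *
print(p2w('scene',np.array([[305,420],[497,452],[437,558],[237,523]])/5-.4+[140,180],.006).round(4), p2w('scene',np.array([[305,420],[497,452],[437,558],[237,523]])/5-.4+[140,180],.006).mean(0))
t=cv2.imread('pics/top0.png');g=cv2.cvtColor(t,cv2.COLOR_BGR2GRAY)
for nm,(x0,y0,x1,y1),th in(('top',(422,220,448,240),75),):
    m=(g[y0:y1,x0:x1]>th).astype(np.uint8); c=max(cv2.findContours(m,0,1)[0],key=cv2.contourArea); 
    w=p2w('top',c[:,0,:]+[x0,y0],.032)[:,:2]*1000; print(cv2.minAreaRect(w.astype(np.float32)))
s=cv2.imread('pics/scene0.png'); gs=cv2.cvtColor(s,cv2.COLOR_BGR2GRAY)
# corners of original plate in scene
m=(gs[255:300,180:245]<70).astype(np.uint8); c=max(cv2.findContours(m,0,1)[0],key=cv2.contourArea)
w=p2w('scene',c[:,0,:]+[180,255],.006)[:,:2]*1000; print(cv2.minAreaRect(w.astype(np.float32)))
```

```text
[[ 0.5931 -0.2864  0.006 ]
 [ 0.6364 -0.1947  0.006 ]
 [ 0.7115 -0.23    0.006 ]
 [ 0.6681 -0.3216  0.006 ]] [ 0.65227828 -0.25819116  0.006     ]
((647.8255615234375, -256.47625732421875), (32.358829498291016, 11.061936378479004), 64.42517852783203)
((652.6353759765625, -259.1289367675781), (101.8779296875, 84.44771575927734), 64.6989517211914)
```

Call:
carry_out([
  [0.01, -0.01, 0.2, 0, 0],
  [0.01, -0.01, 0.41, 0, 0],
  [0.01, -0.01, 0.41, 0, 0],
  [0.01, -0.01, 0.41, 0, -0.5],
  [0.01, -0.01, 0.41, 0, -1],
  [0.01, -0.01, 0.41, 0, -1],
  [0.01, -0.01, 0.41, 0, -1],
  [0.01, -0.01, 0.41, 0, -1],
  [0.01, -0.01, 0.41, 0, -1],
])

```text
clock: 7.8
eef_pos: [0.6492, -0.259, 0.037]
tool_rot: [0.215, 0.977, -0.0, 0.002]
ft_force: [0.4, -0.6, 4.9]
grip_width: 0.0103
```

```bash
python3 d.py 0.65 -0.258 0.036 154.9; python3 v.py scene 140 180 150 130 5 s5.png
```

```text
t 7.8 pos [ 0.6492 -0.259   0.037 ] yaw 155.16 tilt 0.26 f [ 0.4 -0.6  4.9] w 0.0103 q [-0.38  0.78  0.3   1.08  0.   -1.52]
shift [-0.003  0.012  0.01 ] roll 0.003
```

View pics/s5.png

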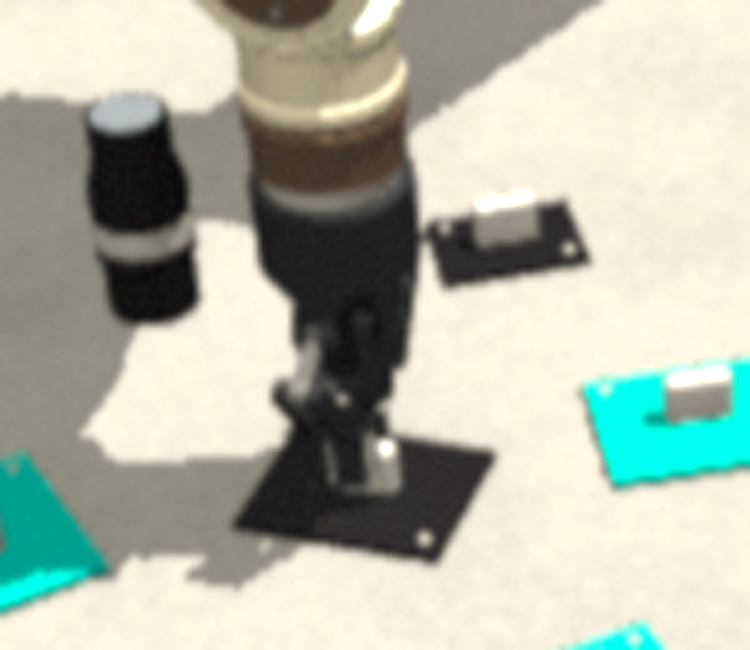

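Call:
carry_out([
  [0, 0, -0.1, 0, -1],
  [0, 0, -0.3, 0, -1],
  [0, 0, -0.6, 0, -1],
  [0, 0, -0.9, 0, -1],
  [0, 0, -1, 0, -1],
  [0, 0, -1, 0, -1],
  [0, 0, -1, 0, -1],
  [0, 0, -1, 0, -1],
])

```text
clock: 8.65
eef_pos: [0.6463, -0.2579, 0.1317]
tool_rot: [0.215, 0.977, 0.0, -0.002]
ft_force: [-0.4, 0.2, -3.4]
grip_width: 0.0106
```

```bash
python3 d.py 0.5605 0.1605 0.137 193.25; python3 v.py scene 140 180 150 130 5 s6.png;  python3 v.py top 360 150 150 130 5 t6.png; python3 d.py 0.5605 0.1605 0.137 193.25
```

```text
t 8.65 pos [ 0.6463 -0.2579  0.1317] yaw 155.16 tilt 0.26 f [-0.4  0.2 -3.4] w 0.0106 q [-0.38  0.71  0.42  1.29 -0.   -1.52]
shift [ 2.536  3.437 -0.043] roll -0.423
t 8.75 pos [ 0.6466 -0.258   0.132 ] yaw 155.16 tilt 0.22 f [-0.4 -0.9 -2.4] w 0.0112 q [-0.38  0.71  0.42  1.29 -0.   -1.52]
shift [ 2.539  3.436 -0.041] roll -0.423
```

View pics/s6.png

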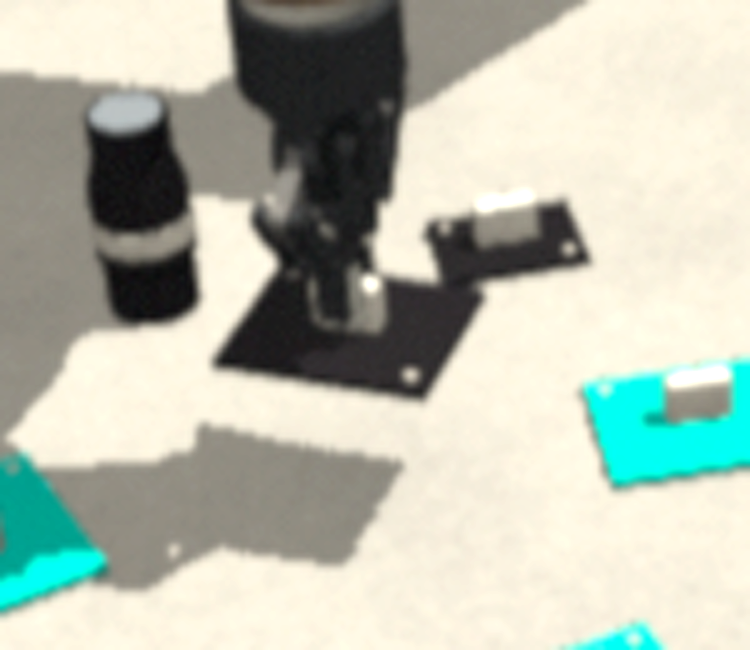

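View pics/t6.png

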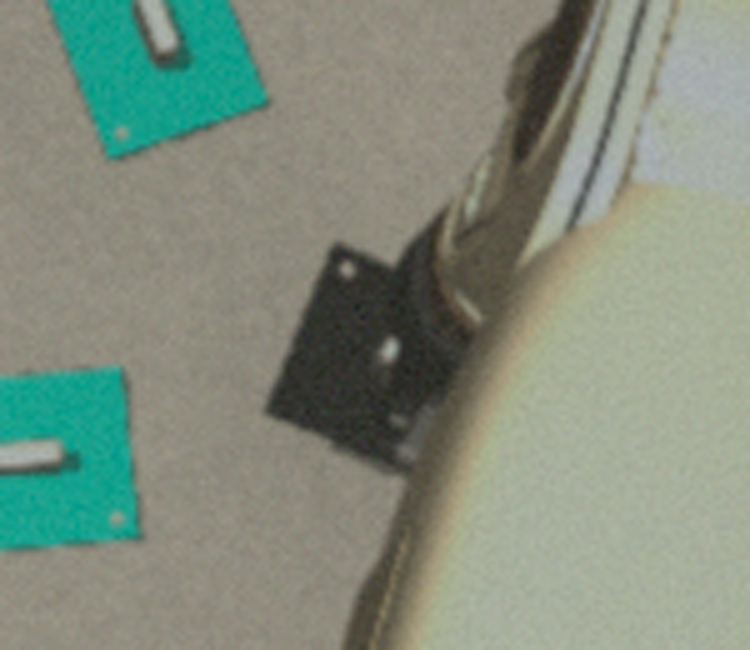

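Run:
```python
from h import *
z=.101
a=p2w('top',np.array([[335,243],[267,412]])/5-.4+[360,150],z); print(a, np.linalg.norm(a[0]-a[1]))
d=a[0]-a[1]; d/=np.linalg.norm(d); n=np.array([d[1],-d[0],0]); 
print('ctr top', a.mean(0)+n*.052, 'yaw',np.degrees(np.arctan2(d[1],d[0])))
b=p2w('scene',np.array([[485,295],[425,400],[213,365]])/5-.4+[140,180],z); print(b,(b[0]+b[2])/2,np.linalg.norm(b[0]-b[1]),np.linalg.norm(b[2]-b[1]))
```

```text
[[ 0.70581924 -0.2279062   0.101     ]
 [ 0.6300239  -0.19343064  0.101     ]] 0.08326762487305307
ctr top [ 0.64639185 -0.25800203  0.101     ] yaw -24.458443768103674
[[ 0.63602888 -0.19448276  0.101     ]
 [ 0.71328223 -0.22857839  0.101     ]
 [ 0.66903679 -0.32194138  0.101     ]] [ 0.65253284 -0.25821207  0.101     ] 0.08444282542155591 0.10331653728465573
```

Call:
carry_out([
  [0.2, 0.25, -0.05, 0, -1],
  [0.4, 0.5, -0.1, -0.06, -1],
  [0.6, 0.75, -0.1, -0.14, -1],
  [0.75, 1, -0.1, -0.22, -1],
  [0.75, 1, -0.1, -0.3, -1],
  [0.75, 1, -0.1, -0.38, -1],
  [0.75, 1, -0.1, -0.42, -1],
  [0.75, 1, -0.1, -0.42, -1],
  [0.75, 1, -0.1, -0.42, -1],
])

```text
clock: 9.65
eef_pos: [0.6212, -0.1361, 0.1436]
tool_rot: [-0.112, 0.994, 0.0, -0.001]
ft_force: [-0.1, 0.5, -2.0]
grip_width: 0.0106
```

```bash
python3 d.py 0.559 0.161 0.142 193.25
```

```text
t 9.65 pos [ 0.6212 -0.1361  0.1436] yaw -167.12 tilt 0.07 f [-0.1  0.5 -2. ] w 0.0106 q [-0.22  0.57  0.21  1.21 -0.   -2.01]
shift [-0.056  3.035  0.017] roll -0.004
```

Call:
carry_out([
  [0, 0.25, 0, 0, -1],
  [0, 0.6, 0, 0, -1],
  [0, 1, 0, 0, -1],
  [0, 1, 0, 0, -1],
  [0, 1, 0, 0, -1],
  [0, 1, 0, 0, -1],
])

```text
clock: 10.25
eef_pos: [0.5994, -0.0393, 0.1443]
tool_rot: [-0.112, 0.994, -0.0, 0.0]
ft_force: [0.1, -0.6, -2.0]
grip_width: 0.0106
```

Call:
carry_out([
  [0, 0.25, 0, 0, -1],
  [0, 0.6, 0, 0, -1],
  [0, 1, 0, 0, -1],
  [0, 1, 0, 0, -1],
  [0, 1, 0, 0, -1],
  [0, 1, 0, 0, -1],
])

```text
clock: 10.85
eef_pos: [0.5772, 0.0574, 0.1443]
tool_rot: [-0.112, 0.994, -0.0, 0.0]
ft_force: [0.4, -0.6, -2.7]
grip_width: 0.0103
```

```bash
python3 d.py 0.559 0.161 0.142 193.25
```

```text
t 10.85 pos [0.5772 0.0574 0.1443] yaw -167.14 tilt 0.04 f [ 0.4 -0.6 -2.7] w 0.0103 q [ 0.1   0.47  0.03  1.14 -0.   -1.7 ]
shift [-0.053  1.05   0.022] roll -0.004
```

Call:
carry_out([
  [-0.03, 0.25, 0, 0, -1],
  [-0.05, 0.6, 0, 0, -1],
  [-0.05, 1, 0, 0, -1],
  [-0.05, 1, 0, 0, -1],
  [-0.05, 1, 0, 0, -1],
  [-0.05, 1, 0, 0, -1],
])

```text
clock: 11.45
eef_pos: [0.5597, 0.1558, 0.1442]
tool_rot: [-0.112, 0.994, -0.0, 0.0]
ft_force: [0.4, -0.9, -2.1]
grip_width: 0.0102
```

```bash
python3 d.py 0.559 0.161 0.09 193.25;  python3 v.py scene 300 140 130 130 5 s7.png;  python3 v.py top 200 210 135 140 4 t7.png
```

```text
t 11.45 pos [0.5597 0.1558 0.1442] yaw -167.16 tilt 0.03 f [ 0.4 -0.9 -2.1] w 0.0102 q [ 0.27  0.47  0.03  1.14 -0.   -1.52]
shift [-0.005  0.052  0.542] roll -0.005
```

View pics/s7.png

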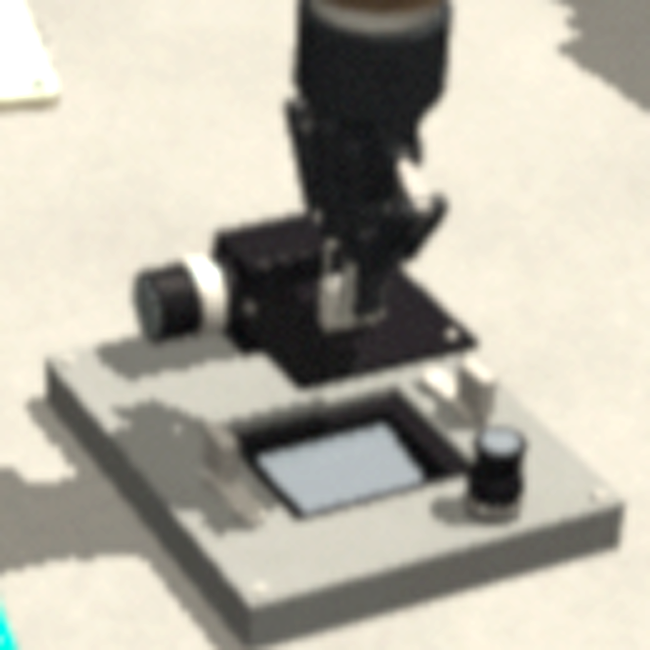

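View pics/t7.png

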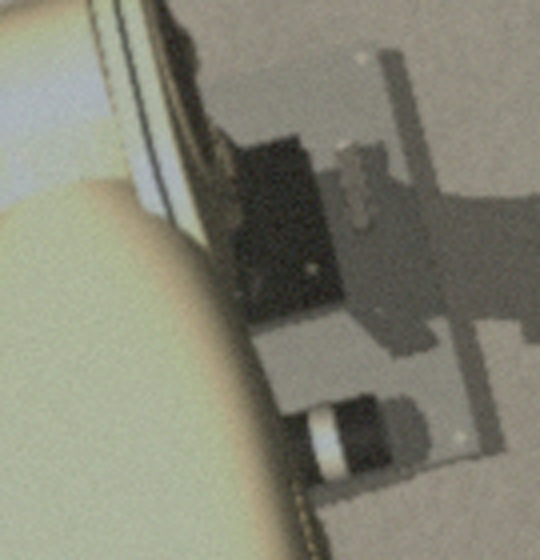

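Call:
carry_out([
  [0, 0.05, 0.15, 0, -1],
  [0, 0.05, 0.35, 0, -1],
  [0, 0.05, 0.55, 0, -1],
  [0, 0.05, 0.65, 0, -1],
  [0, 0.05, 0.65, 0, -1],
  [0, 0.05, 0.65, 0, -1],
  [0, 0.05, 0.65, 0, -1],
])

```text
clock: 12.25
eef_pos: [0.5591, 0.1622, 0.0806]
tool_rot: [-0.113, 0.994, 0.0, 0.001]
ft_force: [0.4, 0.0, -1.3]
grip_width: 0.0106
```

```bash
python3 d.py 0.559 0.161 0.061 193.25;  python3 v.py scene 320 175 100 90 8 s8.png;  python3 v.py top 200 210 135 140 4 t8.png; python3 d.py 0.559 0.161 0.061 193.25
```

```text
t 12.25 pos [0.5591 0.1622 0.0806] yaw -167.06 tilt 0.13 f [ 0.4  0.  -1.3] w 0.0106 q [ 0.28  0.53 -0.05  0.99 -0.   -1.51]
shift [ 0.004 -0.012  0.196] roll -0.003
t 12.35 pos [0.5589 0.1624 0.0805] yaw -167.04 tilt 0.13 f [-0.8  0.1 -2.3] w 0.0106 q [ 0.28  0.53 -0.05  0.99  0.   -1.51]
shift [ 0.003 -0.014  0.195] roll -0.003
```

View pics/s8.png

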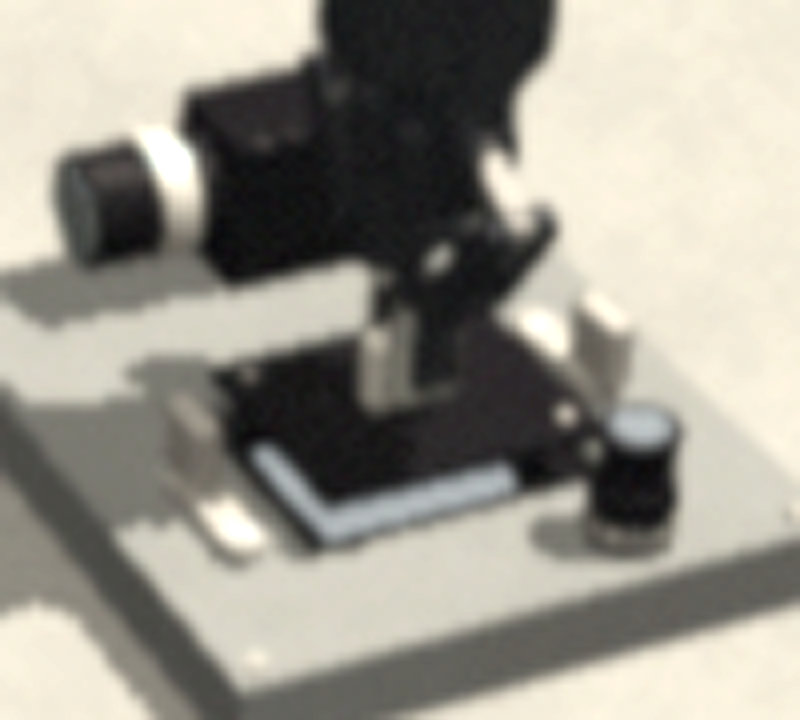

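View pics/t8.png

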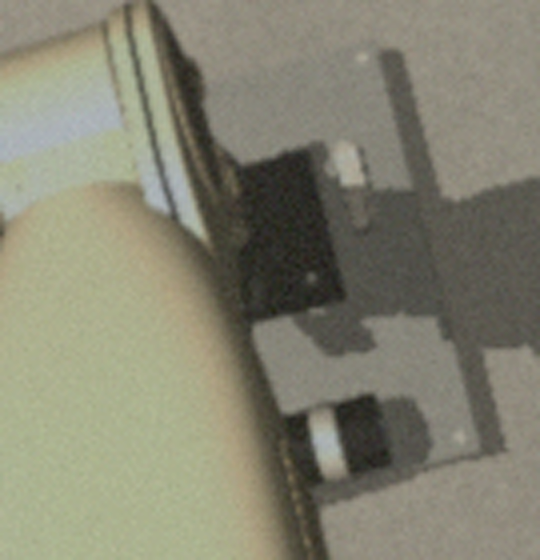

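Run:
```python
from h import *
y=np.radians(13.25);X=np.array([np.cos(y),np.sin(y)]);Y=np.array([-X[1],X[0]])
f=lambda u,z:p2w('scene',np.array([u])/8-.4375+[320,175],z)[0,:2]*1000
a=f([333,501],.0495); w=f([318,548],.03); d=a-w; print(a,w,'cover corner minus well corner (want -4,+4):',d@X,d@Y)
g=cv2.cvtColor(cv2.imread('pics/raw_s8.png'),cv2.COLOR_BGR2GRAY)
C=np.array([558.3,161.5])
for p,z in(((42,-52),.0495),((46,-56),.03)):
    q=(C+p[0]*X+p[1]*Y)/1000; print((w2p('scene',[*q,z])-[320,175]+.4375)*8,(w2p('top',[*q,z])-[200,210]+.375)*4)
```

```text
[614.12824167 121.39230442] [612.14841807 118.06491927] cover corner minus well corner (want -4,+4): 2.6897572037144815 2.7850313528210555
[[327.88597467 495.9150923 ]] [[299.1839099  152.28624498]]
[[319.40732423 554.91337866]] [[307.60374579 148.53776876]]
```

Run:
```python
import cv2,numpy as np
a=cv2.imread('pics/raw_t8.png')[235:300,250:300]; b=cv2.imread('pics/raw_s8.png')[205:250,340:400]
A=cv2.convertScaleAbs(cv2.resize(a,None,fx=9,fy=9,interpolation=cv2.INTER_CUBIC),alpha=3.,beta=-40)
B=cv2.convertScaleAbs(cv2.resize(b,None,fx=9,fy=9,interpolation=cv2.INTER_CUBIC),alpha=3,beta=-20)
cv2.imwrite('pics/e1.png',A);cv2.imwrite('pics/e2.png',B)
```

```text
(no output)
```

View pics/e1.png

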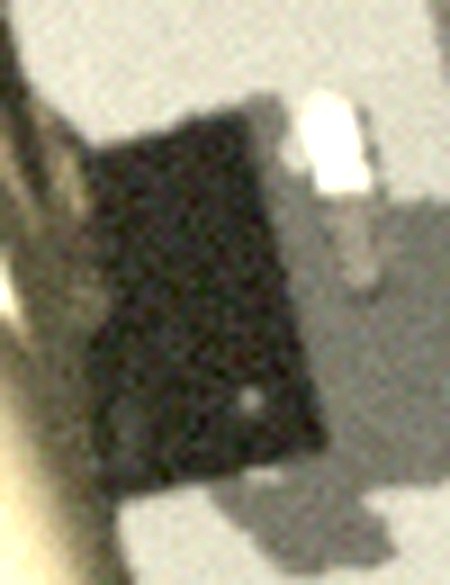

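View pics/e2.png

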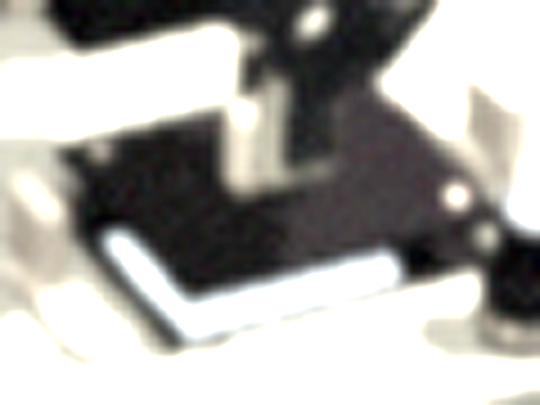

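Run:
```python
from h import *
def cen(im,u,r=3):
    g=cv2.cvtColor(im,cv2.COLOR_BGR2GRAY).astype(float); x,y=int(round(u[0])),int(round(u[1]))
    p=g[y-r:y+r+1,x-r:x+r+1]; p=np.clip(p-np.percentile(p,60),0,None); yy,xx=np.mgrid[y-r:y+r+1,x-r:x+r+1]
    return np.array([(p*xx).sum(),(p*yy).sum()])/p.sum()
I=cv2.imread
t0,s0,t8,s8=[I(f'pics/{n}.png') for n in('top0','scene0','raw_t8','raw_s8')]
rot=lambda a:np.array([[np.cos(a),-np.sin(a)],[np.sin(a),np.cos(a)]])
# cover frame (yaw -25) from initial
A=rot(np.radians(-25.0)); B=rot(np.radians(13.0))
C0=np.array([647.5,-257.3])
for u in((421.9,210.9),(444.6,249.1)):
    c=cen(t0,u); w=p2w('top',[c],.006)[0,:2]*1000; print('top init dot',c,A.T@(w-C0))
c=cen(t8,(277.2,279.0)); w=p2w('top',[c],.0495)[0,:2]*1000; print('top now',c,w)
for s in(1,-1):
  for d in [A.T@(p2w('top',[cen(t0,u)],.006)[0,:2]*1000-C0) for u in((421.9,210.9),(444.6,249.1))]:
    print(' centre est',w-s*B@d)
# scene
im=cv2.convertScaleAbs(cv2.resize(s0[255:300,180:245],None,fx=8,fy=8,interpolation=cv2.INTER_CUBIC),alpha=1.8); cv2.imwrite('pics/e3.png',im)
```

```text
top init dot [422.3210084  210.18767507] [36.23388589 42.234174  ]
top init dot [444.95689655 249.4454023 ] [-31.38301992 -42.74946227]
top now [277.33856209 279.10588235] [538.01126908 114.76888346]
 centre est [512.20667731  65.46631776]
 centre est [558.97340762 163.4823232 ]
 centre est [563.81586085 164.07144915]
 centre est [517.04913054  66.05544372]
```

View pics/e3.png

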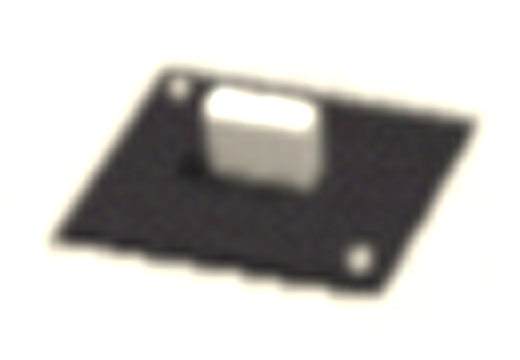

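Call:
carry_out([
  [0.012, -0.018, 0, 0, -1],
  [0.012, -0.018, 0.04, 0, -1],
  [0.012, -0.018, 0.08, 0, -1],
  [0.012, -0.018, 0.11, 0, -1],
  [0.012, -0.018, 0.14, 0, -1],
  [0.012, -0.018, 0.14, 0, -1],
  [0.012, -0.018, 0.14, 0, -1],
])

```text
clock: 13.05
eef_pos: [0.5572, 0.1602, 0.0651]
tool_rot: [-0.113, 0.994, -0.0, -0.0]
ft_force: [-0.2, 0.9, -2.2]
grip_width: 0.0111
```

```bash
python3 d.py 0.558 0.1605 0.061 193.25;  python3 v.py scene 320 175 100 90 8 s9.png;  python3 v.py top 250 235 50 65 9 t9.png
```

```text
t 13.05 pos [0.5572 0.1602 0.0651] yaw -167.03 tilt 0.02 f [-0.2  0.9 -2.2] w 0.0111 q [ 0.28  0.54 -0.07  0.96  0.   -1.52]
shift [-0.009  0.001  0.041] roll -0.003
```

View pics/s9.png

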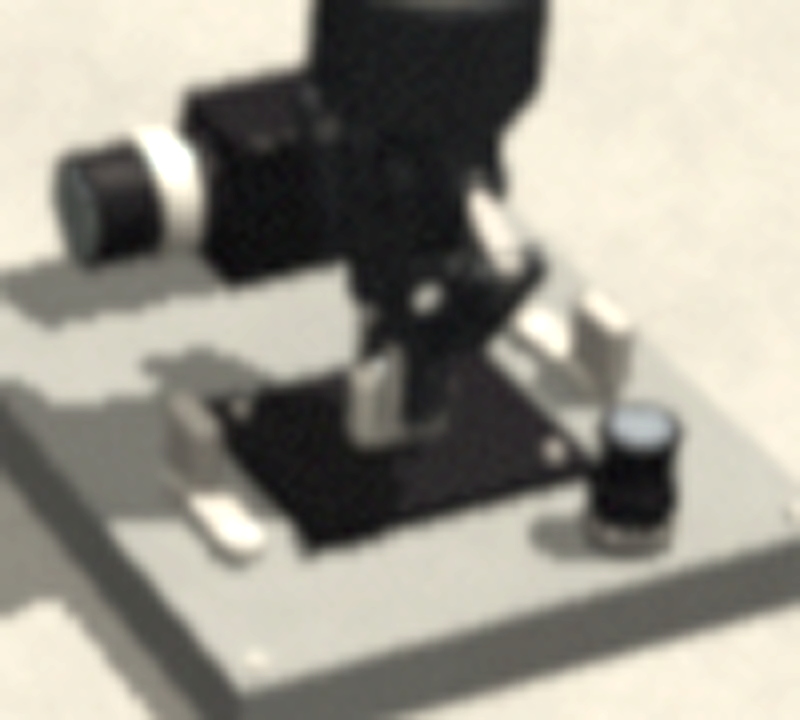

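View pics/t9.png

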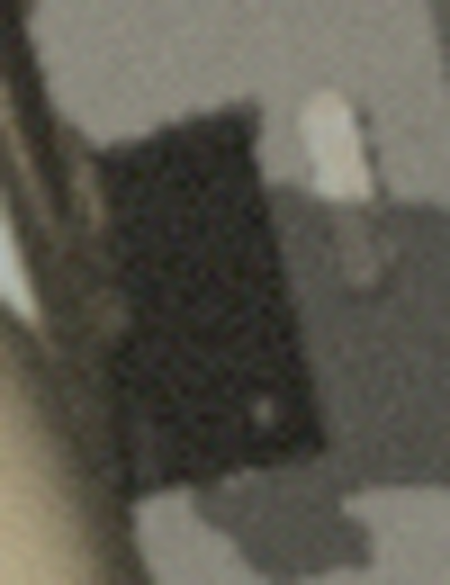

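Call:
carry_out([
  [-0.005, 0, 0.01, 0, -1],
  [-0.005, 0, 0.02, 0, -1],
  [-0.005, 0, 0.03, 0, -1],
  [-0.005, 0, 0.04, 0, -1],
  [-0.005, 0, 0.045, 0, -1],
  [-0.005, 0, 0.045, 0, -1],
])

```text
clock: 13.75
eef_pos: [0.5577, 0.1603, 0.061]
tool_rot: [-0.113, 0.994, 0.0, 0.0]
ft_force: [-0.9, -0.2, -0.4]
grip_width: 0.0109
```

```bash
python3 d.py 0.558 0.1605 0.061 193.25
```

```text
t 13.75 pos [0.5577 0.1603 0.061 ] yaw -167.04 tilt 0.0 f [-0.9 -0.2 -0.4] w 0.0109 q [ 0.28  0.55 -0.07  0.95  0.   -1.52]
shift [-0.004  0.002 -0.   ] roll -0.003
```

Force rose from -2.2 to -0.4: contact near the expected height. A bit further to press lightly, then open slightly and look.

Call:
carry_out([
  [0, 0, 0.01, 0, -1],
  [0, 0, 0.015, 0, -1],
  [0, 0, 0.015, 0, -1],
  [0, 0, 0.015, 0, -0.6],
  [0, 0, 0.015, 0, -0.4],
  [0, 0, 0.015, 0, -0.4],
  [0, 0, 0.015, 0, -0.4],
])

```text
clock: 14.45
eef_pos: [0.5578, 0.1603, 0.0591]
tool_rot: [-0.113, 0.994, -0.0, -0.0]
ft_force: [1.0, -0.1, 0.5]
grip_width: 0.0256
```

Call:
carry_out([
  [0, 0, -0.2, 0, -0.4],
  [0, 0, -0.5, 0, -0.4],
  [0, 0, -1, 0, -0.4],
  [0, 0, -1, 0, 0],
  [0, 0, -1, 0, 0],
])

```text
clock: 14.95
eef_pos: [0.559, 0.1606, 0.161]
tool_rot: [-0.113, 0.994, 0.0, 0.002]
ft_force: [0.8, 0.4, -0.4]
grip_width: 0.0427
```

```bash
python3 v.py scene 320 175 100 90 8 s10.png;python3 d.py 0.5406 0.2364 0.161 193.25
```

```text
t 15.0 pos [0.5577 0.1603 0.1593] yaw -167.03 tilt 0.02 f [ 0.1  0.1 -0.4] w 0.0428 q [ 0.28  0.45  0.05  1.17  0.   -1.52]
shift [-0.004  0.78  -0.017] roll -0.003
```

View pics/s10.png

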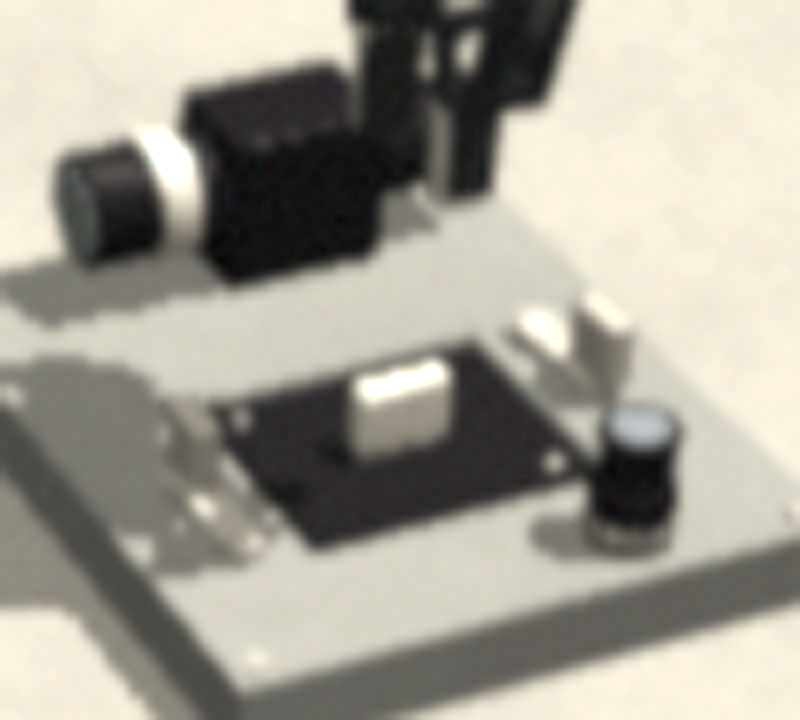

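Call:
carry_out([
  [0, 0.3, 0, 0.09, 0],
  [0, 0.78, 0, 0.18, 0],
  [0, 0.78, 0, 0.27, 0],
  [0, 0.78, 0, 0.36, 0],
  [0, 0.78, 0, 0.45, 0],
  [0, 0.78, 0, 0.54, 0],
  [0, 0.78, 0, 0.63, 0],
  [0, 0.78, 0, 0.72, 0],
  [0, 0.78, 0, 0.81, 0],
  [0, 0.78, 0, 0.9, 0],
  [0, 0.78, 0, 0.93, 0],
  [0, 0.78, 0, 0.93, 0],
  [0, 0.78, 0, 0.93, 0],
])

```text
clock: 16.3
eef_pos: [0.5394, 0.2359, 0.1577]
tool_rot: [0.578, 0.816, -0.001, -0.001]
ft_force: [-0.6, -0.2, 0.6]
grip_width: 0.0425
```

```bash
python3 d.py 0.541 0.236 0.095 110
```

```text
t 16.3 pos [0.5394 0.2359 0.1577] yaw 109.33 tilt 0.17 f [-0.6 -0.2  0.6] w 0.0425 q [0.41 0.47 0.08 1.18 0.   0.07]
shift [-0.005  0.017  0.627] roll -0.007
```

Call:
carry_out([
  [0, 0.01, 0.3, 0, 0],
  [0, 0.01, 0.55, 0, 0],
  [0, 0.01, 0.55, 0, 0],
  [0, 0.01, 0.55, 0, 0],
  [0, 0.01, 0.55, 0, 0],
])

```text
clock: 16.8
eef_pos: [0.5421, 0.237, 0.1056]
tool_rot: [0.579, 0.816, 0.001, 0.001]
ft_force: [-0.1, 0.8, -0.3]
grip_width: 0.0425
```

```bash
python3 d.py 0.541 0.236 0.067 110; python3 v.py scene 340 155 100 90 8 s11.png
```

```text
t 16.8 pos [0.5421 0.237  0.1056] yaw 109.28 tilt 0.12 f [-0.1  0.8 -0.3] w 0.0425 q [ 0.41  0.52  0.01  1.06 -0.    0.08]
shift [-0.006 -0.014  0.386] roll -0.008
```

View pics/s11.png

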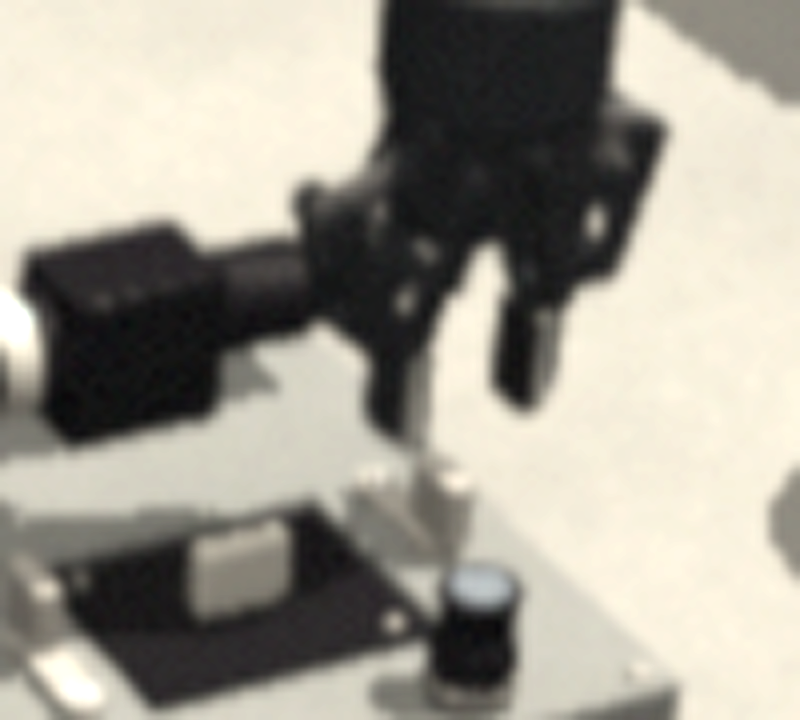

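Run:
```python
from h import *
k=lambda P:((w2p('scene',P)-[340,155]+.4375)*8).round(0).tolist()
print(k([.5421,.237,.0625]),k([.5406,.2364,.0625]),k([.5421,.237,.0806]))
a=np.radians(109.3)
for s in(-1,1): print(k([.5421+s*.021*np.cos(a),.237+s*.021*np.sin(a),.083]))
```

```text
[[453.0, 471.0]] [[450.0, 469.0]] [[458.0, 425.0]]
[[408.0, 436.0]]
[[509.0, 403.0]]
```

Call:
carry_out([
  [-0.02, -0.01, 0.2, 0, 0],
  [-0.02, -0.01, 0.37, 0, 0],
  [-0.02, -0.01, 0.37, 0, 0],
  [-0.02, -0.01, 0.37, 0, -0.5],
  [-0.02, -0.01, 0.37, 0, -1],
  [-0.02, -0.01, 0.37, 0, -1],
  [-0.02, -0.01, 0.37, 0, -1],
  [-0.02, -0.01, 0.37, 0, -1],
  [-0.02, -0.01, 0.37, 0, -1],
])

```text
clock: 17.75
eef_pos: [0.5416, 0.2359, 0.0692]
tool_rot: [0.578, 0.816, 0.002, 0.0]
ft_force: [-3.2, 4.1, 5.9]
grip_width: 0.0084
```

```bash
python3 d.py 0.541 0.236 0.067 193.25
```

```text
t 17.75 pos [0.5416 0.2359 0.0692] yaw 109.32 tilt 0.22 f [-3.2  4.1  5.9] w 0.0084 q [ 0.41  0.55 -0.04  0.98  0.    0.07]
shift [ 0.003 -0.006  0.021] roll -0.933
```

Call:
carry_out([
  [0, 0, 0, -0.06, -1],
  [0, 0, 0, -0.12, -1],
  [0, 0, 0, -0.2, -1],
  [0, 0, 0, -0.28, -1],
  [0, 0, 0, -0.36, -1],
  [0, 0, 0, -0.44, -1],
  [0, 0, 0, -0.52, -1],
  [0, 0, 0, -0.6, -1],
  [0, 0, 0, -0.68, -1],
  [0, 0, 0, -0.76, -1],
  [0, 0, 0, -0.84, -1],
  [0, 0, 0, -0.9, -1],
  [0, 0, 0, -0.93, -1],
  [0, 0, 0, -0.93, -1],
  [0, 0, 0, -0.93, -1],
])

```text
clock: 19.25
eef_pos: [0.5398, 0.237, 0.0691]
tool_rot: [-0.114, 0.993, 0.003, -0.0]
ft_force: [-6.2, 6.4, 8.7]
grip_width: 0.0088
```

```bash
python3 d.py 0.541 0.236 0.067 193.25; python3 v.py scene 340 155 100 90 8 s12.png
```

```text
t 19.25 pos [0.5398 0.237  0.0691] yaw -166.89 tilt 0.31 f [-6.2  6.4  8.7] w 0.0088 q [ 0.41  0.55 -0.04  0.98  0.01 -1.39]
shift [-0.01  -0.013  0.021] roll -0.002
```

View pics/s12.png

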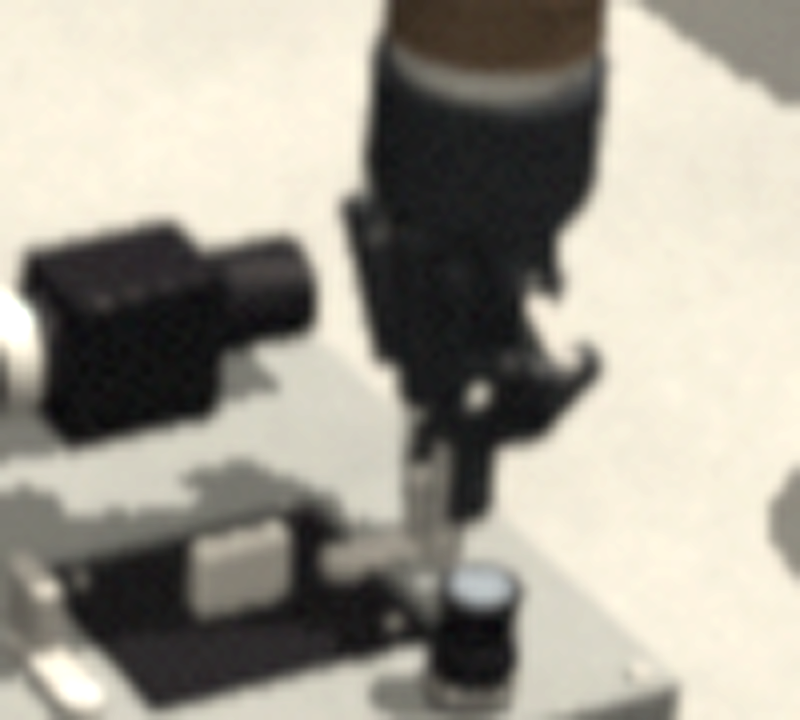

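Call:
carry_out([
  [0, 0, 0, 0, 0],
  [0, 0, 0, 0, 0],
  [0, 0, 0, 0, 0],
  [0, 0, -0.4, 0, 0],
  [0, 0, -0.9, 0, 0],
  [0, -0.3, -0.9, 0.1, 0],
  [0, -0.7, -0.9, 0.2, 0],
  [0, -1, -0.9, 0.3, 0],
  [0, -1, -0.9, 0.4, 0],
  [0, -1, -0.9, 0.5, 0],
  [0, -1, -0.9, 0.6, 0],
  [0, -1, -0.9, 0.7, 0],
  [0, -1, -0.9, 0.8, 0],
  [0, -1, -0.9, 0.9, 0],
  [0, -1, -0.9, 1, 0],
  [0, -1, -0.9, 1, 0],
  [0, -1, -0.9, 1, 0],
  [0, -1, -0.9, 1, 0],
])

```text
clock: 21.1
eef_pos: [0.5634, 0.1366, 0.1571]
tool_rot: [0.622, 0.783, -0.0, 0.0]
ft_force: [0.6, 0.4, 0.1]
grip_width: 0.0429
```

```bash
python3 d.py 0.5755 0.0855 0.105 103.2
```

```text
t 21.1 pos [0.5634 0.1366 0.1571] yaw 103.03 tilt 0.03 f [0.6 0.4 0.1] w 0.0429 q [ 0.24  0.46  0.05  1.17 -0.    0.01]
shift [-0.525  0.003  0.521] roll -0.002
```

Call:
carry_out([
  [-0.3, 0, 0, 0, 0],
  [-0.52, 0, 0.2, 0, 0],
  [-0.52, 0, 0.5, 0, 0],
  [-0.52, 0, 0.52, 0, 0],
  [-0.52, 0, 0.52, 0, 0],
  [-0.52, 0, 0.52, 0, 0],
])

```text
clock: 21.7
eef_pos: [0.5758, 0.0868, 0.1066]
tool_rot: [0.622, 0.783, 0.001, 0.001]
ft_force: [0.6, 0.4, 0.2]
grip_width: 0.0424
```

```bash
python3 d.py 0.5757 0.0856 0.069 103.2; python3 v.py scene 300 155 100 90 8 s13.png
```

```text
t 21.7 pos [0.5758 0.0868 0.1066] yaw 103.02 tilt 0.11 f [0.6 0.4 0.2] w 0.0424 q [ 0.15  0.5  -0.02  1.05 -0.   -0.08]
shift [-0.011 -0.004  0.376] roll -0.002
```

View pics/s13.png

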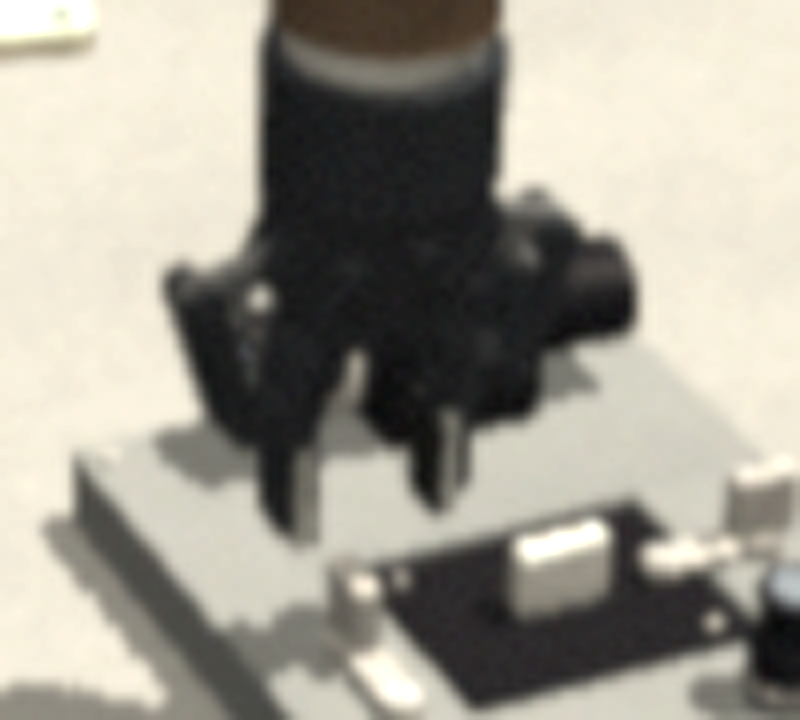

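Call:
carry_out([
  [-0.015, 0, 0.2, 0, 0],
  [-0.02, 0, 0.37, 0, 0],
  [-0.02, 0, 0.37, 0, 0],
  [-0.02, 0, 0.37, 0, -0.5],
  [-0.02, 0, 0.37, 0, -1],
  [-0.02, 0, 0.37, 0, -1],
  [-0.02, 0, 0.37, 0, -1],
  [-0.02, 0, 0.37, 0, -1],
  [-0.02, 0, 0.37, 0, -1],
])

```text
clock: 22.65
eef_pos: [0.5764, 0.0857, 0.0701]
tool_rot: [0.622, 0.783, 0.002, 0.0]
ft_force: [-1.6, 4.1, 5.2]
grip_width: 0.0083
```

Call:
carry_out([
  [0, 0, 0, -0.06, -1],
  [0, 0, 0, -0.12, -1],
  [0, 0, 0, -0.2, -1],
  [0, 0, 0, -0.28, -1],
  [0, 0, 0, -0.36, -1],
  [0, 0, 0, -0.44, -1],
  [0, 0, 0, -0.52, -1],
  [0, 0, 0, -0.6, -1],
  [0, 0, 0, -0.68, -1],
  [0, 0, 0, -0.76, -1],
  [0, 0, 0, -0.84, -1],
  [0, 0, 0, -0.92, -1],
  [0, 0, 0, -1, -1],
  [0, 0, 0, -1, -1],
  [0, 0, 0, -1, -1],
  [0, 0, 0, -1, -1],
])

```text
clock: 24.25
eef_pos: [0.5752, 0.0865, 0.0701]
tool_rot: [-0.114, 0.993, 0.002, 0.0]
ft_force: [-4.8, 5.9, 8.7]
grip_width: 0.0085
```

```bash
python3 d.py 0.5757 0.0856 0.069 193.2; python3 v.py scene 300 155 100 90 8 s14.png
```

```text
t 24.25 pos [0.5752 0.0865 0.0701] yaw -166.93 tilt 0.25 f [-4.8  5.9  8.7] w 0.0085 q [ 0.15  0.54 -0.06  0.97  0.   -1.65]
shift [-0.003 -0.01   0.011] roll -0.001
```

View pics/s14.png

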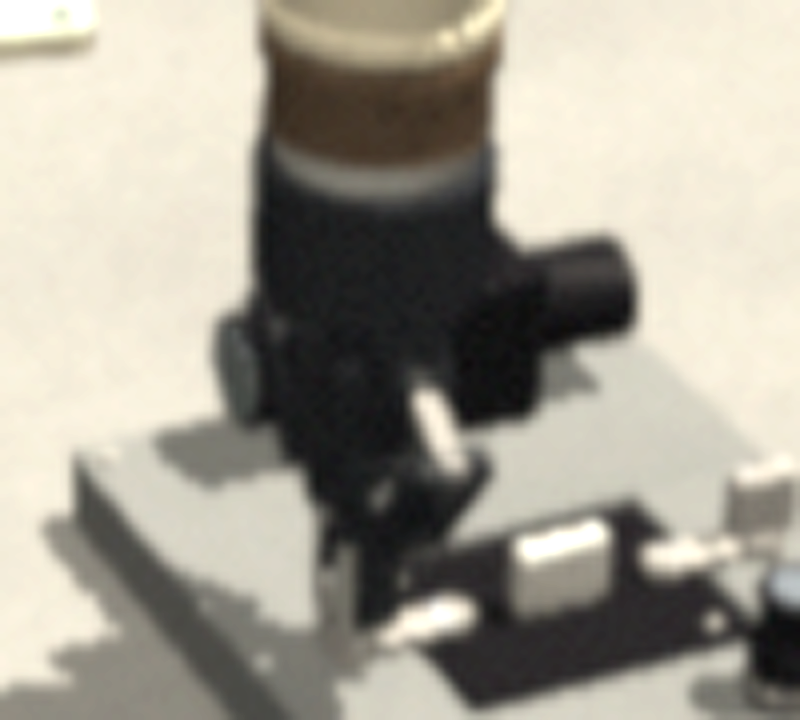

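Release, rise and retreat toward -y so that the top camera sees the housing.

Call:
carry_out([
  [0, 0, 0, 0, 0],
  [0, 0, 0, 0, 0],
  [0, 0, 0, 0, 0],
  [0, 0, -0.4, 0, 0],
  [0, 0, -0.9, 0, 0],
  [0, 0, -1, 0, 0],
  [0, -0.5, -1, 0, 0],
  [0, -1, -1, 0, 0],
  [0, -1, -1, 0, 0],
  [0, -1, -1, 0, 0],
])

```text
clock: 25.3
eef_pos: [0.5977, -0.0148, 0.1677]
tool_rot: [-0.111, 0.994, 0.0, -0.0]
ft_force: [-0.5, 0.4, 0.6]
grip_width: 0.043
```

Call:
carry_out([
  [0, -0.5, -0.5, 0, 0],
  [0, -1, -1, 0, 0],
  [0, -1, -1, 0, 0],
  [0, -1, -1, 0, 0],
  [0, -1, -1, 0, 0],
])

```text
clock: 25.8
eef_pos: [0.6205, -0.1099, 0.2683]
tool_rot: [-0.113, 0.994, 0.0, 0.0]
ft_force: [-0.1, 0.7, -1.0]
grip_width: 0.0428
```

```bash
python3 v.py scene 300 175 130 95 6 s15.png;python3 v.py top 200 210 135 140 4 t15.png; python3 d.py 0.57 0 0.2 193
```

```text
t 25.9 pos [ 0.6195 -0.1089  0.2665] yaw -166.93 tilt 0.2 f [ 0.4 -0.  -0.1] w 0.0427 q [-0.17  0.51  0.42  1.49  0.   -1.97]
shift [0.234 1.171 0.668] roll 0.001
```

View pics/s15.png

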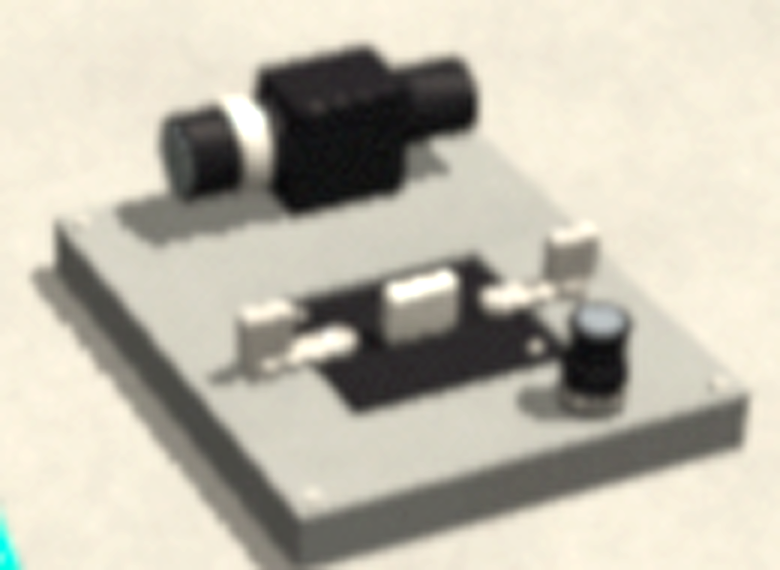

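View pics/t15.png

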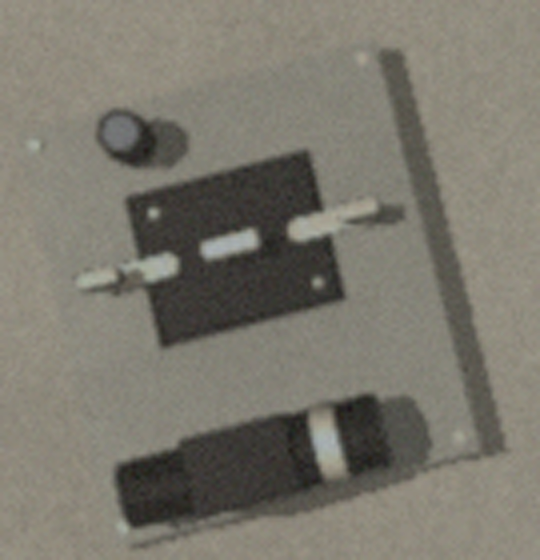

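Run:
```python
from fit import *
im=cv2.imread('pics/raw_t15.png');g=cv2.cvtColor(im,cv2.COLOR_BGR2GRAY)
y=np.radians(13.25);X=np.array([np.cos(y),np.sin(y)]);Y=np.array([-X[1],X[0]]);C=np.array([558.3,161.5])
L=lambda u,z:[((p2w('top',[np.array(q)/4-.375+[200,210]],z)[0,:2]*1000-C)@A).round(1) for q in u for A in(X,Y)]
print('dots',L([[153,213],[318,283]],.03)); print('grip ends',L([[202,251],[259,236]],.056)); print('noses (L tip,R tip)',L([[178,263],[289,232]],.0375)); print('fins L a,b R a,b',L([[78,284],[117,276],[341,218],[379,206]],.0625))
for n,z0 in(('top0',0),('raw_t15',0)):
    pass
```

```text
dots [np.float64(32.4), np.float64(41.3), np.float64(-32.5), np.float64(-42.6)]
grip ends [np.float64(-0.1), np.float64(15.4), np.float64(-0.1), np.float64(-18.4)]
noses (L tip,R tip) [np.float64(-1.0), np.float64(32.9), np.float64(-0.0), np.float64(-34.1)]
fins L a,b R a,b [np.float64(-1.0), np.float64(87.4), np.float64(-2.3), np.float64(64.8), np.float64(-3.0), np.float64(-66.8), np.float64(-1.9), np.float64(-89.5)]
```

```bash
python3 -c "
from workcell import order
print(order.job_done())"
```

```text
the job is handed in; nothing more can be done
None
```

The black cover is in the recess and both turnbuttons point in over it. I handed the job in at about 26 s of the 72 s allowed.

**What I did**
- I swung the right turnbutton out to lie along the well's edge. It stood at about -1.2 rad, in the way. The left one already stood clear.
- I picked the cover up by its grip and lowered it slowly. It touched at the expected ledge height, with the wrist force going from -2.2 N to about 0, and I let it go there.
- I turned the left button straight in, then the right one, and backed the arm off.

**Last checks (top view, in the housing's frame)**
- **Cover:** its centre lies within about 1.5 mm of the well's centre. It looked flush with the deck in both views; I had no direct measure of its level.
- **Turnbuttons:** each nose lies within about 5 degrees of straight in.
- **Robot:** the gripper is clear of everything.
- **Other items:** the loupe was unchanged in the last pictures. I did not go near the lens, the can or the smaller cover, and did not measure them again at the end.

**What disagreed**
- The two cameras differed by about 5 mm in x on the cover. I used the top view, which matched the robot's own position reading.
- Before the cover went in, one reading from the scene camera put it nearly 7 mm too far toward +x. The cover then dropped in without touching the sides.

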